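Fit the window glass and screw ring on an inspection camera

TASK

Drop the green window glass into the tilted round cell of the inspection camera so that it lies flat and fully home, then put the retaining ring with the orange ears over it, find the start of the thread by feel, and screw the ring clockwise until it clamps the glass snugly; then let go. Leave the tachometer, sprocket and box cutter as they lie.

Things in the scene. Friction and masses are not known exactly. Their poses are not given: they have to be found in the camera images.
- camera_bracket: Grey bracket bolted to the bench, 112 x 108 mm base plate, two side cheeks 58 mm high; carries the camera cell. Origin: centre of its underside. Fixed.
- camera_cell: Aluminium cell of the inspection camera: round pocket, fixed in the bracket, mouth leaning 30 degrees from vertical towards the robot. Origin: on its axis at the seat of the glass, the top of a black springy seal (gives 1.5 mm at 20 N per mm, then hard). z points along the axis out of the mouth, x up the slope away from the robot. Smooth bore 46.6 mm wide, 16 mm deep; neck 52.4 mm outside.
- cell_rim (a point): Centre of the cell's mouth, level with its rim, 16 mm above the seat along the axis.
- thread_top (a point): On the axis at the flat top land (outer edge bevelled) of the steel two-start quick thread round the OUTSIDE of the neck (60.4 mm over all; land 15 mm above the seat). Two opposite ways in, 20 mm wide, cut the land; they lie near the cell's +x and -x sides, but up to 0.8 rad either way round, differently each time: no pose tells. Below, a groove falls 4 mm per rad clockwise (looking into the mouth), 2 mm play.
- window_glass: Round green window glass, 44 mm across, 20 mm thick, lower edge bevelled 2 mm, 60 g, lying flat on the bench; once seated it stands 4 mm above the cell's rim. Origin: centre of its underside, z up through it. Grip it by the upper part of its edge.
- retaining_ring: Dark steel cap ring, 69.6 mm across, 80 g, lying ears up. Origin: centre of the skirt's lower edge, z up. Skirt 20 mm high, 64.4 mm bore; top plate z = 20 to 24 mm, 30 mm hole, its underside clamps the glass. Height of the origin over the seat: 12 mm with pins on the land, 2 mm dropped into the ways in, 0 on touching the glass. Snug 1.8 to 2 rad of turn after dropping in; the thread ends past 2.1 rad.
- ring_ears (a point): On the ring's axis at half height of its four orange ears (31 mm above the origin). Ears at the ring's +x, -x, +y, -y, each 16 mm wide, 6 mm thick, from z = 24 to 38 mm; 53 mm over the outer faces of an opposite pair. The whole turn may need two grasps.
- ring_pins (a point): On the ring's axis, level with its two brass pins (5.5 mm above the origin). Pins 5 mm thick, at the ring's +x and -x, pointing inwards from the skirt to 27 mm from the axis.
- tachometer: Orange hand instrument with a display, 133 x 62 x 28 mm, bystander. Origin: centre of its underside.
- sprocket: Steel chain sprocket, 74 mm across, 18 mm high, bystander. Origin: centre of its underside.
- box_cutter: Yellow box cutter, 31 x 173 x 21 mm, bystander. Origin: centre of its underside.
There are look-alikes about, which are no part of the job. What is meant by the window_glass is not brown, and is the smaller of those in its own colour.

How it is judged:
By the outcome, as a careful person would: the job done as asked, in the order asked, and still so for the second after the job is handed in, with the robot touching nothing.
It also fails if it takes over 72 s, if anything falls off the work surface, if the arm or the gripper's body presses on something with over 40 N, if the wrist force passes 120 N, or if a joint passes its speed limit or range.

ROBOT

A 6-joint arm with a two-finger parallel gripper is mounted at the origin on a cart in front of the work surface, level with it; the furniture and walls round the work are solid. World frame = base frame: x ahead of the robot, y to its left, z up, the work surface at z = 0. Lengths are in m, angles in rad, forces in N, time in s.
With the tool pointing down it reaches from about 0.4 to 0.925 m from the base axis. Payload 12.5 kg.
Tool frame: the origin (TCP) lies midway between the tips of the shut fingers; the grasp point (between the pads) lies 19 mm behind it (r.grip_depth is the z of the grasp point in the tool frame, in m); z points along the fingers, y is the line along which they close (so a half turn about z gives the same grasp; the last joint's range is limited). The gripper opens to 95 mm and grips with 3 to 60 N. Pads are 20 mm wide; open, the fingers measure 119 mm over their backs; the gripper's body (75 mm by 180 mm) begins 59 mm behind the grasp point.
Start: joints at [-1.208, 0.491, 1.559, -0, 1.092, -0.106], TCP at [0.282, -0.558, 0.215] pointing down, gripper open.
Joint ranges: [-3.1, 3.1], [-0.84, 2.19], [0.05, 2.79], [-1.13, 4.28], [0.06, 2.93], [-2.69, 2.69]. Speed limits (rad/s): [2.22, 2.22, 2.79, 3.14, 3.14, 3.14].

INTERFACE

Orientations are given as a rotation vector (axis times angle).
In Python, from plant import monitor, snapshot, job, r gives the robot as it stands.
- The arm moves only by the tool drive_tool, never from a script. Its argument "increments" is a list of rows, each a list of 7 numbers: the shift along the tool's x, y, z in cm, then the turn, a rotation vector about the tool's x, y, z in rad, then the closure, from -1 (fully open) to 1 (shut). A call has 1 to 5 rows; each row shifts and turns the commanded pose from where the row before left it, along the tool's axes as they then stand; what a row does not reach is not made up. A row lasts 1/10 s, in which the tool goes at most 50 mm and 8.59 degrees, less where a joint would pass 70% of its speed; a pose out of reach is approached as far as the arm can. A call is refused whole if a number of a shift passes 5 or a number of a turn 0.15, either way. A call with a gripper value outside its range is refused whole. The fingers move at their own pace and stop on an object; "force" is the grip in N (left out, the last holds). Time passes only in rows, so rows that do not move let the fingers close. It gives the time, the measured TCP pose, the force, the opening and the grip force at its end, in the units of the state.
- monitor.get_state(): the state, without advancing time (a new reading comes with each control period).
- snapshot(name): name is "scene" or "side" or "wrist"; returns a dict with "color" (480x640x3 uint8, red, green, blue), "fx", "fy", "cx", "cy" (pixels), "eye" and "orientation" of the camera in the world. Camera axes: x right, y up, looking along -z (the intrinsics and any distortion apply to the point x, -y, -z); pixel columns grow to the right and rows downward; lengths in m; the calibration is good to about 2 mm. A picture is of the moment at which its call begins. There is no depth.
- job.sign_off(): hands the job in; it is judged then, once.
The state is a dict: "clock": time; "qpos": joint angles; "qvel": joint speeds; "effort": joint torques, N m; "tool_pos": TCP position; "tool_rot": TCP orientation; "force": force on the tool from outside, world axes, zero at the start; "ft_torque": the same for the moment, N m; "gripper_width": finger opening in m; "grasp_force": force on a finger pad.
Only numpy, scipy, OpenCV 4.12 (cv2) and the standard library are available. Lean on these libraries where they do the work, as an engineer would, in place of code of your own. Each camera call takes 0.05 s, during which the arm holds its last target. There are 200 camera calls.

## Working session

There is one attempt and no reset: what is moved stays moved. The work goes in short steps, Python scripts to look and compute and a tool call to move; the robot and the scene stay as the last step left them, time stands still between calls to the robot, and variables do not carry over. Pictures are saved under pics/ and viewed, at most 10 in all, crops included, and the job is handed in when it is done.

Besides the shell and the picture viewer there is one more tool, called by a JSON object that holds its "api" and its "payload", one argument or row to a line. drive_tool: Moves the arm, as the interface text tells. Its arguments: {"type":"object","properties":{"increments":{"type":"array"},"force":{"type":"number"}},"required":["increments"]}

```bash
mkdir -p pics; ls; python3 - <<'E'
from plant import monitor, snapshot, job, r
import cv2, numpy as np
print(monitor.get_state(), r.grip_depth)
for n in ("scene","side"):
    s=snapshot(n); cv2.imwrite(f"pics/{n}0.png",s["color"][:,:,::-1])
    print(n,{k:np.array(v).round(4).tolist() for k,v in s.items() if k!="color"})
E
```

```text
pics
{'clock': 0.0, 'qpos': array([-1.20763070e+00,  4.91564967e-01,  1.55947400e+00, -4.18207193e-06,
        1.09170220e+00, -1.05620500e-01]), 'qvel': array([-0.00031958, -0.00111761, -0.00030664,  0.00018879,  0.00210094,
        0.00026397]), 'effort': array([-1.30461856e-03, -6.12640214e+01, -2.58186686e+01,  6.92513608e-02,
        4.81570722e-02, -5.22318010e-05]), 'tool_pos': array([ 0.28229349, -0.55732789,  0.21404994]), 'tool_rot': array([-3.05457921e+00, -7.29381854e-01,  2.37369360e-04]), 'force': array([ 0.26832438,  0.43811953, -0.51680421]), 'ft_torque': array([0.03368619, 0.01852275, 0.01412878]), 'grasp_force': 0.0, 'gripper_width': 0.09490538787892919} -0.0188
scene {'fx': 585.7152, 'fy': 585.7152, 'cx': 309.7751, 'cy': 237.0614, 'eye': [-0.0209, 0.8605, 0.8832], 'orientation': [0.344, -1.1825, -2.341]}
side {'fx': 571.2981, 'fy': 571.2981, 'cx': 307.8455, 'cy': 233.9235, 'eye': [-0.3571, -1.0187, 0.8906], 'orientation': [0.9785, -0.3801, -0.7137]}
```

View pics/scene0.png

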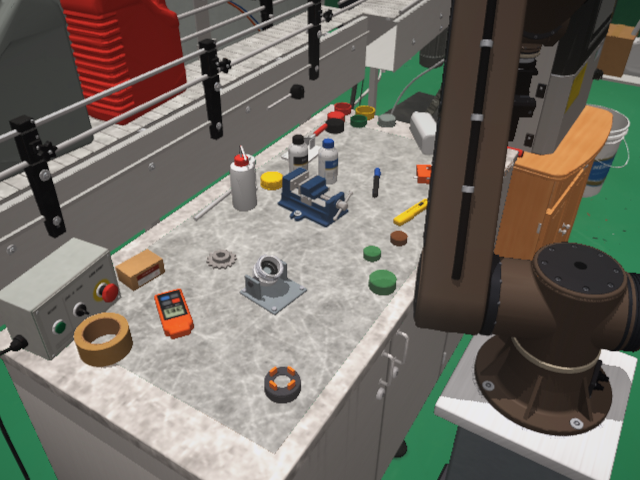

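View pics/side0.png

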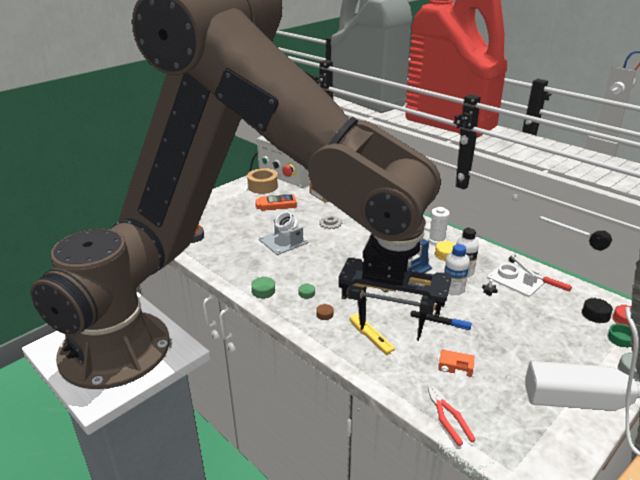

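The scene view shows the small green glass at (372,253), a bigger green decoy at (382,282), a brown one at (398,238), the cell at (268,268) and the ring at (283,383). In the side view the small glass is at (307,290), the cell at (287,222), and the arm hides the ring.

```bash
cat > h.py <<'E'
from plant import monitor, snapshot, job, r
import cv2, numpy as np
from scipy.spatial.transform import Rotation as R
def ray(s,u,v):
    d=np.array([(u-s["cx"])/s["fx"],-(v-s["cy"])/s["fy"],-1.0])
    return np.array(s["eye"]),R.from_rotvec(s["orientation"]).apply(d)
def onz(s,uv,z):
    e,d=ray(s,*uv); return e+d*(z-e[2])/d[2]
def proj(s,p):
    c=R.from_rotvec(s["orientation"]).inv().apply(np.asarray(p)-s["eye"])
    return np.array([s["cx"]+s["fx"]*c[0]/-c[2], s["cy"]-s["fy"]*c[1]/-c[2]])
def tri(s1,a,s2,b):
    e1,d1=ray(s1,*a); e2,d2=ray(s2,*b)
    t=np.linalg.lstsq(np.c_[d1,-d2],e2-e1,rcond=None)[0]
    p,q=e1+t[0]*d1,e2+t[1]*d2
    return (p+q)/2,np.linalg.norm(p-q)
def blobs(s,lo,hi,box=None,amin=15):
    hsv=cv2.cvtColor(s["color"],cv2.COLOR_RGB2HSV); m=cv2.inRange(hsv,np.array(lo),np.array(hi))
    if box: k=np.zeros_like(m); x0,y0,x1,y1=box; k[y0:y1,x0:x1]=1; m*=k
    n,l,st,c=cv2.connectedComponentsWithStats(m)
    return [(st[i,4],c[i].round(1),st[i,:4]) for i in range(1,n) if st[i,4]>=amin], m
def plane_circle(s,mask,z):
    cs=max(cv2.findContours(mask,cv2.RETR_EXTERNAL,cv2.CHAIN_APPROX_NONE)[0],key=cv2.contourArea)[:,0]
    P=np.array([onz(s,c,z)[:2] for c in cs]).astype(np.float32)
    return cv2.minEnclosingCircle(P*1000)
def st():
    s=monitor.get_state(); print("t",round(s["clock"],2),"p",s["tool_pos"].round(4),"F",s["force"].round(1),"w",round(s["gripper_width"],4),"g",round(s["grasp_force"],1)); return s
def togo(p,Rt,s=None):
    """shift (cm, tool axes) and turn rotvec (tool axes) to reach TCP p, rotation Rt"""
    s=s or monitor.get_state(); R0=R.from_rotvec(s["tool_rot"])
    print("shift cm",(R0.inv().apply(np.asarray(p)-s["tool_pos"])*100).round(2),"turn",(R0.inv()*Rt).as_rotvec().round(3))
E
python3 - <<'E'
from h import *
A,B=snapshot("scene"),snapshot("side")
for n,s,box in (("scene",A,(330,200,430,310)),("side",B,(230,260,350,330))):
    bl,m=blobs(s,(40,60,30),(85,255,255),box)
    for a,c,b in bl:
        k=np.zeros_like(m); x,y,w,h=b; k[y:y+h,x:x+w]=m[y:y+h,x:x+w]
        print(n,a,c,b,onz(s,c,.01).round(4),plane_circle(s,k,0.01))
bl,m=blobs(A,(3,150,120),(20,255,255),(255,355,315,410),4)
for a,c,b in bl: print("ear",a,c,b,onz(A,c,.031).round(4))
P=[]
bd,m=blobs(B,(3,150,120),(20,255,255),(150,200,230,260),4); print(bd)
c=np.hstack([A["color"][220:420,220:420],B["color"][190:290,240:340].repeat(2,0).repeat(2,1)])
cv2.imwrite("pics/crop1.png",cv2.resize(c[:,:,::-1],None,fx=2,fy=2,interpolation=cv2.INTER_CUBIC))
E
```

```text
scene 218 [371.7 253.1] [364 246  17  16] [ 0.4491 -0.1672  0.01  ] ((448.2921142578125, -166.96217346191406), 30.037124633789062)
scene 555 [382.3 281.9] [369 270  28  25] [ 0.3797 -0.0847  0.01  ] ((379.4715270996094, -85.71430969238281), 43.45515060424805)
side 404 [262.9 286.9] [252 277  23  21] [ 0.3802 -0.0754  0.01  ] ((381.5904541015625, -75.9041748046875), 44.38588333129883)
side 188 [306.4 290.5] [299 284  16  14] [ 0.4478 -0.167   0.01  ] ((448.7054443359375, -167.4952850341797), 28.7362003326416)
ear 43 [272.8 371. ] [270 367   7   9] [0.4305 0.2758 0.031 ]
ear 42 [290.3 370.3] [287 367   8   8] [0.4035 0.257  0.031 ]
ear 50 [272.4 384.6] [269 380   8  10] [0.4127 0.3024 0.031 ]
ear 45 [291. 384.] [288 380   7  10] [0.3846 0.2833 0.031 ]
[(np.int32(10), array([198.8, 226.3]), array([198, 224,   3,   5], dtype=int32)), (np.int32(8), array([196.1, 231.2]), array([195, 229,   3,   5], dtype=int32))]
```

View pics/crop1.png

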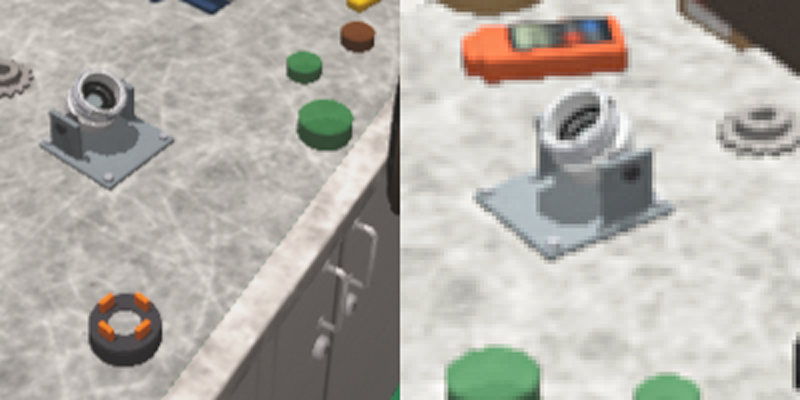

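The crop shows the ring ears up with four ears, the cell mouth facing the robot, and the bracket plate unobstructed. Next I get rough bracket and neighbour positions and the move towards the glass.

```bash
python3 - <<'E'
from h import *
A,B,W=snapshot("scene"),snapshot("side"),snapshot("wrist")
s=st(); R0=R.from_rotvec(s["tool_rot"])
print("R0",R0.as_matrix().round(3).tolist())
print("wrist cam in tool",R0.inv().apply(W["eye"]-s["tool_pos"]).round(4),(R0.inv()*R.from_rotvec(W["orientation"])).as_matrix().round(3).tolist(),W["fx"])
print("brown",onz(A,(398.5,239),.01))
for c in [(275,313.5),(306,291),(240,292.5)]: print("plate scene",onz(A,c,.006).round(3))
for c in [(240+152/4,190+258/4),(240+272/4,190+208/4),(240+75/4,190+197/4)]: print("plate side",onz(B,c,.006).round(3))
print("rim",tri(A,(220+98/2,220+94/2),B,(240+182/4,190+118/4)))
togo([.46,-.08,.32],R.from_euler("xz",[np.pi,0]))
E
```

```text
t 0.35 p [ 0.2824 -0.5575  0.2145] F [-0.9 -0.3 -0.6] w 0.0953 g 0.0
R0 [[0.892, 0.452, -0.0], [0.452, -0.892, 0.0], [0.0, -0.0, -1.0]]
wrist cam in tool [ 0.0757 -0.0015 -0.1703] [[-0.0, 0.963, 0.27], [1.0, -0.0, 0.002], [0.002, 0.27, -0.963]] 383.20633876102085
brown [ 0.41848483 -0.25377136  0.01      ]
plate scene [0.531 0.126 0.006]
plate scene [0.513 0.029 0.006]
plate scene [0.636 0.112 0.006]
plate side [0.513 0.015 0.006]
plate side [0.618 0.001 0.006]
plate side [0.528 0.117 0.006]
rim (array([0.58825324, 0.06331846, 0.06811767]), np.float64(0.0025793431604553435))
shift cm [ 37.42 -34.58 -10.54] turn [-0.     0.     0.469]
```

{"api": "drive_tool", "payload": {
  "increments": [
    [0, 0, -1.3, 0, 0, -0.14, -0.3],
    [0, 0, -1.3, 0, 0, -0.14, -0.3],
    [0, 0, -1.3, 0, 0, -0.14, -0.3],
    [0, 0, -1.3, 0, 0, -0.14, -0.3],
    [0, 0, -1.3, 0, 0, -0.14, -0.3]
  ],
  "force": 15
}}

```text
clock: 0.85
tool_pos: [0.2824, -0.5575, 0.2802]
tool_rot: [2.615, 1.741, -0.0]
force: [-0.3, 0.4, 0.5]
gripper_width: 0.0635
grasp_force: 0.0
```

{"api": "drive_tool", "payload": {
  "increments": [
    [0, 0, -1.3, 0, 0, -0.14, -0.3],
    [0, 0, -1.3, 0, 0, -0.14, -0.3],
    [0, 0, -1.3, 0, 0, -0.12, -0.3],
    [4.6, 1.9, 0, 0, 0, 0, -0.3],
    [4.6, 1.9, 0, 0, 0, 0, -0.3]
  ]
}}

```text
clock: 1.35
tool_pos: [0.3205, -0.465, 0.3183]
tool_rot: [-2.226, -2.217, -0.0]
force: [0.8, 0.3, 0.4]
gripper_width: 0.0619
grasp_force: 0.0
```

{"api": "drive_tool", "payload": {
  "increments": [
    [4.6, 1.9, 0, 0, 0, 0, -0.3],
    [4.6, 1.9, 0, 0, 0, 0, -0.3],
    [4.6, 1.9, 0, 0, 0, 0, -0.3],
    [4.6, 1.9, 0, 0, 0, 0, -0.3],
    [4.6, 1.9, 0, 0, 0, 0, -0.3]
  ]
}}

```text
clock: 1.85
tool_pos: [0.4163, -0.2339, 0.3188]
tool_rot: [2.224, 2.218, 0.0]
force: [0.8, -1.1, 0.1]
gripper_width: 0.0619
grasp_force: 0.0
```

{"api": "drive_tool", "payload": {
  "increments": [
    [4.6, 1.9, 0, 0, 0, 0, -0.3],
    [4.6, 1.9, 0, 0, 0, 0, -0.3],
    [4.6, 1.9, 0, 0, 0, 0, -0.3],
    [0, 0, 0, 0, 0, 0, -0.3]
  ]
}}

```text
clock: 2.25
tool_pos: [0.4745, -0.0934, 0.3188]
tool_rot: [-2.217, -2.225, -0.001]
force: [0.3, -0.2, 0.0]
gripper_width: 0.0618
grasp_force: 0.0
```

```bash
python3 - <<'E'
from h import *
W=snapshot("wrist"); s=st(); cv2.imwrite("pics/w1.png",W["color"][:,:,::-1])
bl,m=blobs(W,(40,60,30),(85,255,255),None,100)
for a,c,b in bl:
    k=np.zeros_like(m); x,y,w,h=b; k[y:y+h,x:x+w]=m[y:y+h,x:x+w]
    print(a,c,b,onz(W,c,.012).round(4),plane_circle(W,k,0.02))
E
```

```text
t 2.3 p [ 0.4739 -0.0955  0.3187] F [-0.9 -0.1  0. ] w 0.0619 g 0.0
6146 [112.8  26.3] [ 45   0 125  60] [0.244  0.1004 0.012 ] ((242.23667907714844, 95.24055480957031), 70.2249755859375)
2104 [237.4 188.6] [211 164  53  51] [ 0.3737 -0.0805  0.012 ] ((375.5591735839844, -79.65213012695312), 32.72819519042969)
18723 [104.4 262.5] [  0 190 195 151] [ 0.1941 -0.178   0.012 ] ((191.37237548828125, -180.5042724609375), 149.94471740722656)
854 [296.9 255.2] [281 239  32  33] [ 0.4468 -0.1671  0.012 ] ((447.3028564453125, -164.58822631835938), 22.539798736572266)
237 [ 54.6 396.1] [ 48 374  14  45] [ 0.0918 -0.3832  0.012 ] ((98.44039154052734, -377.5976867675781), 36.83713912963867)
```

View pics/w1.png

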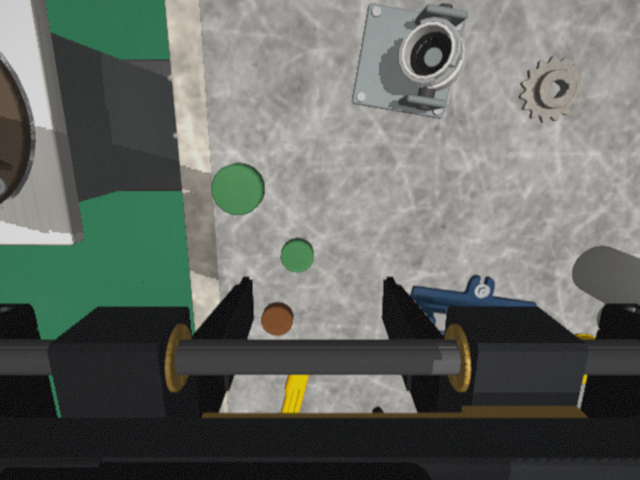

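The wrist view shows the small glass at (297,255), the brown decoy at (277,319), the cell mouth at about (432,53) and the sprocket at (552,89). The glass radius comes out at 22.5 mm, so this is the right one. I'll measure the cell from this view and the other two.

```bash
python3 - <<'E'
from h import *
A,B,W=snapshot("scene"),snapshot("side"),snapshot("wrist")
def crop(s,x,y,w,k): return cv2.resize(s["color"][y:y+w,x:x+w,::-1],(k,k),interpolation=cv2.INTER_CUBIC)
a=crop(W,350,0,120,400); b=crop(A,235,240,80,400); c=crop(B,250,195,80,400)
cv2.imwrite("pics/crop2.png",np.hstack([np.vstack([a,b])[:600],np.vstack([c,c*0])[:600]])[:, :800] )
for p in [(378,5),(355,100),(440,117),(462,20)]: print(onz(W,p,.006).round(4))
togo([.4473,-.166,.016],R.from_euler("xyz",[np.pi,0,np.pi/2]))
E
```

```text
[0.5397 0.1187 0.006 ]
[0.5165 0.019  0.006 ]
[ 6.189e-01 -3.000e-04  6.000e-03]
[0.6349 0.1036 0.006 ]
shift cm [-6.73 -2.56 30.26] turn [-0.     0.    -0.003]
```

View pics/crop2.png

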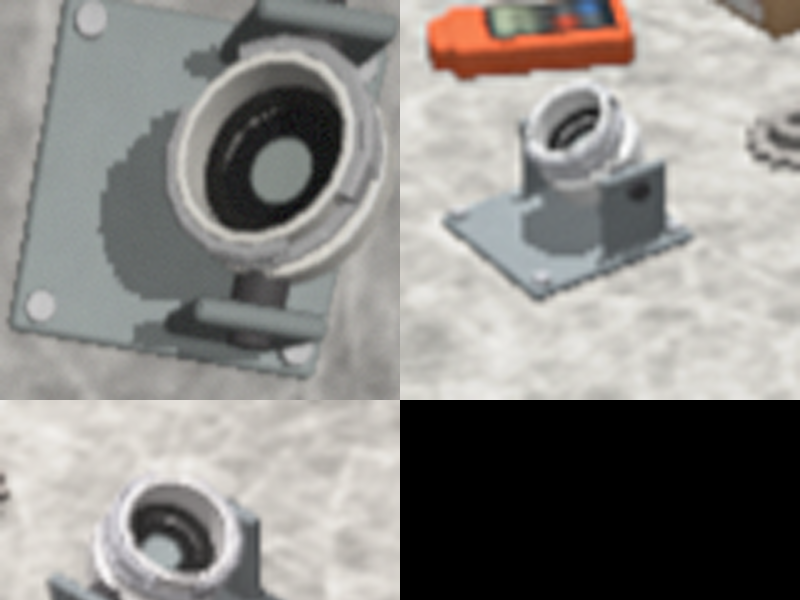

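The crops show the bore mouth centred at wrist (428.5,46), scene (271,266) and side (284,220), with the mouth facing the robot and the plate yaw at about -0.19. Now I pick up the glass.

{"api": "drive_tool", "payload": {
  "increments": [
    [-1.1, -0.43, 4.3, 0, 0, 0, -0.3],
    [-1.1, -0.43, 4.3, 0, 0, 0, -0.3],
    [-1.1, -0.43, 4.3, 0, 0, 0, -0.3],
    [-1.1, -0.43, 4.3, 0, 0, 0, -0.3],
    [-1.1, -0.43, 4.3, 0, 0, 0, -0.3]
  ]
}}

```text
clock: 2.95
tool_pos: [0.4509, -0.1549, 0.1024]
tool_rot: [2.226, 2.216, 0.0]
force: [1.0, -0.5, -0.2]
gripper_width: 0.0619
grasp_force: 0.0
```

{"api": "drive_tool", "payload": {
  "increments": [
    [-1.2, -0.41, 3, 0, 0, 0, -0.3],
    [0, 0, 2, 0, 0, 0, -0.3],
    [0, 0, 1.5, 0, 0, 0, -0.3],
    [0, 0, 0, 0, 0, 0, -0.3]
  ]
}}

```text
clock: 3.35
tool_pos: [0.4463, -0.1661, 0.0371]
tool_rot: [-2.225, -2.214, 0.002]
force: [0.6, -1.2, -0.1]
gripper_width: 0.0618
grasp_force: 0.0
```

```bash
python3 - <<'E'
from h import *
A,B,W=snapshot("scene"),snapshot("side"),snapshot("wrist"); s=st(); cv2.imwrite("pics/w2.png",W["color"][:,:,::-1])
bl,m=blobs(W,(40,60,30),(85,255,255),None,400)
for a,c,b in bl:
    k=np.zeros_like(m); x,y,w,h=b; k[y:y+h,x:x+w]=m[y:y+h,x:x+w]
    print(a,c,b,plane_circle(W,k,0.02))
p,e=tri(A,(270.8,266.2),B,(284,219.6)); print(p,e)
togo([.4473,-.166,.016],R.from_euler("xyz",[np.pi,0,np.pi/2]))
E
```

```text
t 3.5 p [ 0.4476 -0.1658  0.0393] F [-0.5 -1.2  0.3] w 0.062 g 0.0
16377 [164.7 112.9] [ 92  41 148 144] ((375.6551818847656, -79.65438842773438), 34.56838607788086)
9646 [ 32.8 249.9] [  0 160  77 181] ((303.00048828125, -148.5797882080078), 49.16617202758789)
5147 [319.1 283.1] [280 242  80  83] ((447.5135803222656, -164.7496795654297), 23.31570053100586)
[0.58292164 0.06278974 0.0711774 ] 0.00047090745851906496
shift cm [-0.02 -0.04  2.33] turn [ 0.001  0.    -0.003]
```

{"api": "drive_tool", "payload": {
  "increments": [
    [0, 0, 1.2, 0, 0, 0, -0.3],
    [0, 0, 1.15, 0, 0, 0, -0.3],
    [0, 0, 0, 0, 0, 0, -0.3],
    [0, 0, 0, 0, 0, 0, 0.3],
    [0, 0, 0, 0, 0, 0, 0.3]
  ],
  "force": 15
}}

```text
clock: 4.0
tool_pos: [0.4477, -0.1649, 0.0152]
tool_rot: [2.223, 2.219, -0.0]
force: [-1.1, -0.4, 0.2]
gripper_width: 0.0508
grasp_force: 0.0
```

{"api": "drive_tool", "payload": {
  "increments": [
    [0, 0, 0, 0, 0, 0, 0.3],
    [0, 0, 0, 0, 0, 0, 0.3],
    [0, 0, 0, 0, 0, 0, 0.3]
  ]
}}

```text
clock: 4.3
tool_pos: [0.4478, -0.165, 0.0153]
tool_rot: [2.223, 2.219, 0.0]
force: [-0.0, -0.6, 1.0]
gripper_width: 0.0428
grasp_force: 15.0
```

```bash
python3 - <<'E'
from h import *
s=st()
yaw=-0.19; u=np.array([np.cos(yaw),np.sin(yaw),0]); c,sn=np.cos(np.pi/6),.5
ax=-u*sn+np.array([0,0,c]); cx=u*c+np.array([0,0,sn]); cy=np.cross(ax,cx)
rim=np.array([.583,.063,.071])
Rt=R.from_matrix(np.c_[cy,cx,-ax])  # tool x=cell y, tool y=cell x, z=-axis
print("ax",ax.round(3), "euler", Rt.as_euler("ZYX").round(3))
R0=R.from_rotvec(s["tool_rot"])
# after turn of tool by q in own frame
q=(R0.inv()*Rt).as_rotvec(); print("turn",q.round(3))
p=rim+.06*ax; print("hover",p.round(3)); togo(p,Rt)
E
```

```text
t 4.3 p [ 0.4478 -0.165   0.0153] F [-0.  -0.6  1. ] w 0.0428 g 15.0
ax [-0.491  0.094  0.866] euler [1.381 0.    2.618]
turn [-0.522 -0.049  0.184]
hover [0.554 0.069 0.123]
shift cm [ 23.38  10.54 -10.76] turn [-0.522 -0.049  0.184]
```

{"api": "drive_tool", "payload": {
  "increments": [
    [0, 0, -2, 0, 0, 0, 0.3],
    [0, 0, -4, 0, 0, 0, 0.3],
    [0, 0, -4.5, 0, 0, 0, 0.3],
    [0, 0, -4.5, 0, 0, 0, 0.3],
    [3.9, 1.75, 0, 0, 0, 0, 0.3]
  ]
}}

```text
clock: 4.8
tool_pos: [0.4666, -0.1288, 0.1703]
tool_rot: [2.222, 2.208, 0.005]
force: [1.2, -1.1, -1.9]
gripper_width: 0.0431
grasp_force: 15.0
```

{"api": "drive_tool", "payload": {
  "increments": [
    [3.9, 1.75, 0, 0, 0, 0, 0.3],
    [3.9, 1.75, 0, 0, 0, 0, 0.3],
    [3.9, 1.75, 0, 0, 0, 0, 0.3],
    [3.9, 1.75, 0, 0, 0, 0, 0.3],
    [3.9, 1.75, 0, 0, 0, 0, 0.3]
  ]
}}

```text
clock: 5.3
tool_pos: [0.5534, 0.0707, 0.1652]
tool_rot: [2.223, 2.219, -0.0]
force: [-0.4, -0.1, -0.6]
gripper_width: 0.0427
grasp_force: 15.0
```

{"api": "drive_tool", "payload": {
  "increments": [
    [0, 0, 0, -0.13, -0.012, 0.046, 0.3],
    [0, 0, 0, -0.13, -0.012, 0.046, 0.3],
    [0, 0, 0, -0.13, -0.012, 0.046, 0.3],
    [0, 0, 0, -0.13, -0.012, 0.046, 0.3],
    [0, 0, 0, 0, 0, 0, 0.3]
  ]
}}

```text
clock: 5.8
tool_pos: [0.5522, 0.0643, 0.1645]
tool_rot: [2.107, 1.774, 0.387]
force: [-0.5, 0.1, -0.4]
gripper_width: 0.0428
grasp_force: 15.0
```

```bash
cat >> h.py <<'E'
def cell(yaw=-0.19,rim=(.583,.063,.071)):
    u=np.array([np.cos(yaw),np.sin(yaw),0]); ax=-u*.5+np.array([0,0,np.sqrt(.75)]); cx=u*np.sqrt(.75)+np.array([0,0,.5])
    cy=np.cross(ax,cx); return np.array(rim),ax,cx,cy,R.from_matrix(np.c_[cy,cx,-ax])
E
python3 - <<'E'
from h import *
W=snapshot("wrist"); s=st(); cv2.imwrite("pics/w3.png",W["color"][:,:,::-1]); np.savez("w3.npz",**W)
rim,ax,cx,cy,Rt=cell(); togo(rim+.06*ax,Rt); print(proj(W,rim),proj(W,s["tool_pos"]),s["qpos"].round(2))
E
```

```text
t 5.85 p [0.5531 0.0643 0.1649] F [ 0.3  0.1 -1. ] w 0.0426 g 15.0
shift cm [ 0.53 -1.86  3.74] turn [-0.071  0.011  0.024]
[300.46785876 236.56503972] [321.64211831 299.86455812] [ 0.05  0.35  2.07 -0.41  0.3   0.59]
```

View pics/w3.png

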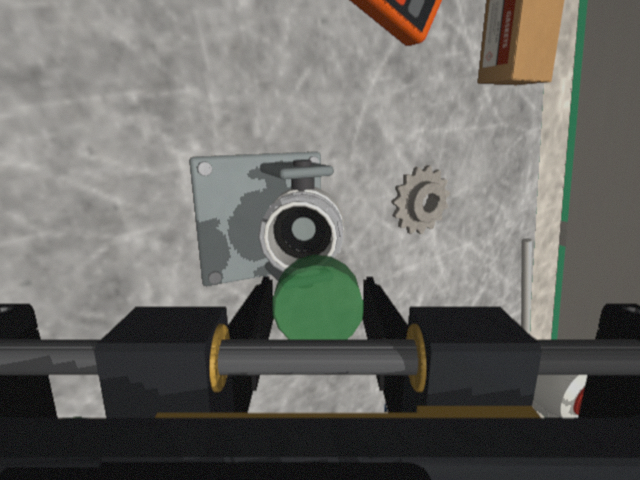

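The wrist view shows the glass held squarely (318,305), with the cell mouth at about (301,232) and its black seal ring at (303,229). I'll fit ellipses to those numerically.

```bash
python3 - <<'E'
from h import *
W=dict(np.load("w3.npz")); g=cv2.cvtColor(W["color"],cv2.COLOR_RGB2GRAY)
x0,y0=250,180; sub=g[y0:y0+95,x0:x0+105]
for n,m in [("dark",sub<60)]+[("bright%d"%t,sub>t) for t in (170,190,205,220)]:
    m=m.astype(np.uint8)*255
    nn,l,stt,c=cv2.connectedComponentsWithStats(m)
    for i in range(1,nn):
        if stt[i,4]<150: continue
        cs=max(cv2.findContours((l==i).astype(np.uint8),cv2.RETR_EXTERNAL,cv2.CHAIN_APPROX_NONE)[0],key=len)
        e=cv2.fitEllipse(cs); print(n,stt[i],"center",np.round([e[0][0]+x0,e[0][1]+y0],1),np.round(e[1],1),round(e[2]))
rim,ax,cx,cy,Rt=cell()
print("pred rim",proj(W,rim),"seat",proj(W,rim-.016*ax),"dists",[np.linalg.norm(rim-k*ax-W["eye"]).round(3) for k in(0,.016)])
# gray profile along row through centre and column
print(g[230,255:350].tolist()); print(g[180:275,303].tolist())
E
```

```text
dark [  24   27   57   68 2156] center [301.  237.4] [55.4 65.9] 12
bright170 [ 14  22  73  66 553] center [300.1 236.4] [66.5 69.4] 113
bright190 [ 15  23  72  64 383] center [300.3 236.6] [66.1 69.3] 114
pred rim [300.46785876 236.56503972] seat [302.84027245 230.99937418] dists [np.float64(0.278), np.float64(0.293)]
[96, 97, 98, 96, 93, 118, 153, 157, 151, 147, 181, 202, 203, 172, 150, 144, 147, 140, 95, 47, 32, 37, 35, 37, 40, 37, 32, 32, 35, 34, 34, 34, 31, 29, 27, 30, 63, 116, 137, 141, 139, 138, 138, 139, 140, 138, 141, 139, 139, 138, 138, 137, 136, 136, 135, 135, 136, 138, 137, 127, 80, 36, 24, 23, 26, 29, 22, 24, 25, 28, 22, 29, 24, 30, 29, 40, 106, 178, 204, 207, 186, 162, 151, 135, 150, 164, 167, 163, 167, 161, 157, 151, 150, 153, 154]
[75, 76, 75, 74, 74, 73, 75, 75, 75, 77, 90, 119, 145, 149, 130, 136, 142, 147, 155, 157, 154, 152, 184, 207, 202, 163, 97, 42, 29, 23, 23, 28, 25, 33, 29, 25, 42, 84, 124, 137, 141, 137, 141, 138, 137, 138, 140, 138, 141, 139, 139, 138, 140, 138, 138, 138, 135, 139, 136, 132, 95, 46, 32, 29, 26, 28, 25, 30, 26, 35, 43, 38, 27, 27, 34, 36, 39, 35, 39, 47, 48, 50, 45, 48, 49, 47, 48, 56, 78, 89, 88, 88, 94, 97, 100]
```

The fitted rim centre (300.2,236.5) matches the predicted one (300.5,236.6), so the cell position holds. Moving to the hover on the axis.

{"api": "drive_tool", "payload": {
  "increments": [
    [0.27, -0.93, 1.87, -0.036, 0.005, 0.012, 0.3],
    [0.27, -0.93, 1.87, -0.036, 0.006, 0.012, 0.3],
    [0, 0, 0, 0, 0, 0, 0.3],
    [0, 0, 0, 0, 0, 0, 0.3]
  ]
}}

```text
clock: 6.25
tool_pos: [0.5562, 0.0628, 0.1397]
tool_rot: [2.086, 1.727, 0.424]
force: [-0.2, -0.4, -0.2]
gripper_width: 0.043
grasp_force: 15.0
```

```bash
python3 - <<'E'
from h import *
s=st(); rim,ax,cx,cy,Rt=cell(); togo(rim+.06*ax,Rt)
E
```

```text
t 6.25 p [0.5562 0.0628 0.1397] F [-0.2 -0.4 -0.2] w 0.043 g 15.0
shift cm [ 0.55 -1.13  1.28] turn [-0.018  0.018  0.007]
```

{"api": "drive_tool", "payload": {
  "increments": [
    [0.2, -0.4, 0.4, -0.006, 0.006, 0.002, 0.3],
    [0.2, -0.4, 0.4, -0.006, 0.006, 0.002, 0.3],
    [0.15, -0.33, 0.48, -0.006, 0.006, 0.003, 0.3],
    [0, 0, 0, 0, 0, 0, 0.3]
  ]
}}

```text
clock: 6.65
tool_pos: [0.5547, 0.0687, 0.1254]
tool_rot: [2.084, 1.721, 0.459]
force: [-1.0, 0.4, -0.1]
gripper_width: 0.0428
grasp_force: 15.0
```

```bash
python3 - <<'E'
from h import *
s=st(); rim,ax,cx,cy,Rt=cell(); togo(rim+.06*ax,Rt); print(s["qpos"].round(3))
E
```

```text
t 6.65 p [0.5547 0.0687 0.1254] F [-1.   0.4 -0.1] w 0.0428 g 15.0
shift cm [-0.03 -0.22  0.16] turn [-0.003  0.    -0.   ]
[ 0.067  0.426  2.148 -1.127  0.141  1.347]
```

```bash
cat >> h.py <<'E'
def fk(q,k):
    a0,z0,L1,e,L2,d=k
    Ry=lambda a:R.from_euler("y",a); Rz=lambda a:R.from_euler("z",a)
    F=Rz(q[0]); sh=F.apply([a0,0,z0]); F=F*Ry(q[1]); p=sh+F.apply([0,0,L1])
    F=F*Ry(q[2]); p=p+F.apply([e,0,L2]); F=F*Rz(q[3])*Ry(q[4])*Rz(q[5]); return p+F.apply([0,0,d]),F
E
python3 - <<'E'
from h import *
from scipy.optimize import least_squares
s=st()
S=[([-1.20763070e+00,4.91564967e-01,1.55947400e+00,0,1.09170220e+00,-1.056e-01],[.28229,-.55733,.21405],[-3.05457921,-.729381854,0]),
 ([.05,.35,2.07,-.41,.3,.59],[.5531,.0643,.1649],None),(s["qpos"],s["tool_pos"],s["tool_rot"])]
f=lambda k:np.concatenate([fk(q,k)[0]-p for q,p,_ in S])
x=least_squares(lambda k:np.r_[f(k),1e-3*(k-np.array([0,.3,.5,0,.45,.25]))],[0,.3,.5,0,.45,.25]).x
print(x.round(4),f(x).round(4))
for q,p,t in S:
    if t is not None: print((fk(q,x)[1].inv()*R.from_rotvec(t)).as_rotvec().round(3))
E
```

```text
t 6.65 p [0.5547 0.0687 0.1254] F [-1.   0.4 -0.1] w 0.0428 g 15.0
[ 0.5345 -0.2671  0.0562 -0.1718 -0.0213 -0.2714] [-0.0614 -0.0239  0.002  -0.0028 -0.0047 -0.0064  0.0023  0.003   0.0044]
[-0.     0.     1.571]
[-0.     0.     1.571]
```

```bash
sed -i 's/a0,z0,L1,e,L2,d=k/a0,z0,L1,e,L2,d,b=k/; s/sh=F.apply(\[a0,0,z0\])/sh=F.apply([a0,b,z0])/' h.py
python3 - <<'E'
from h import *
from scipy.optimize import least_squares
s=st()
S=[([-1.20763070e+00,4.91564967e-01,1.55947400e+00,0,1.09170220e+00,-1.056e-01],[.28229,-.55733,.21405]),
 ([.05,.35,2.07,-.41,.3,.59],[.5531,.0643,.1649]),(s["qpos"],s["tool_pos"])]
f=lambda k:np.concatenate([fk(q,k)[0]-p for q,p in S])
k0=np.array([0,.3,.5,0,.45,.25,.066])
x=least_squares(lambda k:np.r_[f(k),3e-3*(k-k0)],k0).x
print(x.round(4),f(x).round(4)); np.save("k.npy",x)
rim,ax,cx,cy,Rt=cell()
def ik(p,zdir,q0):
    lo=[-3.1,-.84,.05,-1.13,.06]; hi=[3.1,2.19,2.79,4.28,2.93]
    def g(q):
        P,F=fk(np.r_[q,0],x); return np.r_[(P-p)*10,F.apply([0,0,1])-zdir]
    o=least_squares(g,np.clip(q0,np.array(lo)+.01,np.array(hi)-.01),bounds=(lo,hi)); return o.x,g(o.x)
for h in (.06,.03,.0,.025-.0):
    for q4 in (-1.1,4.2):
        q,e=ik(rim+h*ax,-ax,np.r_[s["qpos"][:3],q4,.15]); print(h,q.round(3),"err mm",(e[:3]*100).round(2),"tilt",np.linalg.norm(e[3:]).round(4))
E
```

```text
t 6.65 p [0.5547 0.0687 0.1254] F [-1.   0.4 -0.1] w 0.0428 g 15.0
[0.0125 0.1868 0.5724 0.038  0.4017 0.2585 0.0657] [-0.0002  0.     -0.0004  0.0007 -0.0013  0.0012 -0.0006  0.0015 -0.0008]
0.06 [ 0.063  0.428  2.15  -1.13   0.137] err mm [ 0.04 -0.    0.09] tilt 0.0052
0.06 [0.05  0.431 2.191 4.28  0.108] err mm [-0.41 -0.34 -0.93] tilt 0.0576
0.03 [ 0.049  0.491  2.121 -1.13   0.12 ] err mm [0.29 0.   0.53] tilt 0.0342
0.03 [0.049 0.496 2.159 4.28  0.12 ] err mm [-0.22 -0.16 -0.42] tilt 0.0274
0.0 [ 0.037  0.553  2.089 -1.13   0.105] err mm [0.55 0.01 0.88] tilt 0.06
0.0 [0.047 0.559 2.125 4.28  0.13 ] err mm [-0.01 -0.   -0.01] tilt 0.0006
0.025 [ 0.047  0.502  2.115 -1.13   0.117] err mm [0.33 0.   0.6 ] tilt 0.0387
0.025 [0.049 0.507 2.154 4.28  0.122] err mm [-0.18 -0.13 -0.34] tilt 0.0227
```

The fitted arm model shows joint 4 at its lower limit (-1.13). Its upper end (4.2 or so) does reach the insertion pose. So I back off along the axis and roll joint 4 round about the forearm.

{"api": "drive_tool", "payload": {
  "increments": [
    [0, 0, -1.2, 0, 0, 0, 0.3],
    [0, 0, -1.4, 0, 0, 0, 0.3],
    [0, 0, -1.4, 0, 0, 0, 0.3],
    [0, 0, 0, 0, 0, 0, 0.3]
  ]
}}

```text
clock: 7.05
tool_pos: [0.5348, 0.0729, 0.1617]
tool_rot: [2.084, 1.721, 0.462]
force: [-0.2, 0.8, -0.9]
gripper_width: 0.0428
grasp_force: 15.0
```

```bash
cat >> h.py <<'E'
def roll4(th,q=None,d=.2585):
    q=monitor.get_state()["qpos"] if q is None else q
    n=(R.from_euler("y",q[4])*R.from_euler("z",q[5]+np.pi/2)).inv().apply([0,0,1])
    print("row", ((R.from_rotvec(th*n).apply([0,0,d])-[0,0,d])*100).round(3),(th*n).round(4))
E
python3 - <<'E'
from h import *
s=st(); print(s["qpos"].round(3)); roll4(.148,s["qpos"])
E
```

```text
t 7.05 p [0.5348 0.0729 0.1617] F [-0.2  0.8 -0.9] w 0.0428 g 15.0
[ 0.08   0.336  2.156 -0.752  0.194  0.978]
row [ 0.454 -0.579 -0.01 ] [0.0236 0.0159 0.1452]
```

{"api": "drive_tool", "payload": {
  "increments": [
    [0.45, -0.58, 0, 0.024, 0.016, 0.145, 0.3],
    [0.45, -0.58, 0, 0.024, 0.016, 0.145, 0.3],
    [0.45, -0.58, 0, 0.024, 0.016, 0.145, 0.3],
    [0.45, -0.58, 0, 0.024, 0.016, 0.145, 0.3],
    [0.45, -0.58, 0, 0.024, 0.016, 0.145, 0.3]
  ]
}}

```text
clock: 7.55
tool_pos: [0.5218, 0.1053, 0.151]
tool_rot: [2.786, 0.984, 0.657]
force: [-0.7, 0.3, -0.5]
gripper_width: 0.0428
grasp_force: 15.0
```

```bash
python3 - <<'E'
from h import *
s=st(); print(s["qpos"].round(3)); roll4(.148,s["qpos"])
E
```

```text
t 7.55 p [0.5218 0.1053 0.151 ] F [-0.7  0.3 -0.5] w 0.0428 g 15.0
[0.073 0.341 2.154 0.015 0.194 0.951]
row [ 0.47  -0.567 -0.01 ] [0.0232 0.0166 0.1452]
```

{"api": "drive_tool", "payload": {
  "increments": [
    [0.46, -0.57, 0, 0.023, 0.016, 0.146, 0.3],
    [0.46, -0.57, 0, 0.023, 0.016, 0.146, 0.3],
    [0.46, -0.57, 0, 0.023, 0.016, 0.146, 0.3],
    [0.46, -0.57, 0, 0.023, 0.016, 0.146, 0.3],
    [0.46, -0.57, 0, 0.023, 0.016, 0.146, 0.3]
  ]
}}

```text
clock: 8.05
tool_pos: [0.53, 0.1394, 0.1585]
tool_rot: [-2.877, 0.032, -0.715]
force: [-0.5, 0.4, 0.5]
gripper_width: 0.0427
grasp_force: 15.0
```

{"api": "drive_tool", "payload": {
  "increments": [
    [0.46, -0.57, 0, 0.023, 0.016, 0.146, 0.3],
    [0.46, -0.57, 0, 0.023, 0.016, 0.146, 0.3],
    [0.46, -0.57, 0, 0.023, 0.016, 0.146, 0.3],
    [0.46, -0.57, 0, 0.023, 0.016, 0.146, 0.3],
    [0.46, -0.57, 0, 0.023, 0.016, 0.146, 0.3]
  ]
}}

```text
clock: 8.55
tool_pos: [0.5549, 0.157, 0.1775]
tool_rot: [-2.438, 0.953, -0.639]
force: [-0.2, 0.5, -0.2]
gripper_width: 0.043
grasp_force: 15.0
```

{"api": "drive_tool", "payload": {
  "increments": [
    [0.46, -0.57, 0, 0.023, 0.016, 0.146, 0.3],
    [0.46, -0.57, 0, 0.023, 0.016, 0.146, 0.3],
    [0.46, -0.57, 0, 0.023, 0.016, 0.146, 0.3],
    [0.46, -0.57, 0, 0.023, 0.016, 0.146, 0.3],
    [0.46, -0.57, 0, 0.023, 0.016, 0.146, 0.3]
  ]
}}

```text
clock: 9.05
tool_pos: [0.5834, 0.1489, 0.1976]
tool_rot: [-1.777, 1.656, -0.499]
force: [-0.9, -0.5, -0.6]
gripper_width: 0.0432
grasp_force: 15.0
```

```bash
python3 - <<'E'
from h import *
s=st(); print(s["qpos"].round(3)); roll4(.148,s["qpos"])
E
```

```text
t 9.05 p [0.5834 0.1489 0.1976] F [-0.9 -0.5 -0.6] w 0.0432 g 15.0
[0.071 0.345 2.162 2.252 0.197 0.941]
row [ 0.484 -0.572 -0.011] [0.0234 0.0171 0.1451]
```

{"api": "drive_tool", "payload": {
  "increments": [
    [0.47, -0.57, 0, 0.023, 0.017, 0.146, 0.3],
    [0.47, -0.57, 0, 0.023, 0.017, 0.146, 0.3],
    [0.47, -0.57, 0, 0.023, 0.017, 0.146, 0.3],
    [0.47, -0.57, 0, 0.023, 0.017, 0.146, 0.3],
    [0.47, -0.57, 0, 0.023, 0.017, 0.146, 0.3]
  ]
}}

```text
clock: 9.55
tool_pos: [0.6005, 0.1188, 0.208]
tool_rot: [-0.969, 2.125, -0.319]
force: [-0.1, -0.0, -0.9]
gripper_width: 0.0431
grasp_force: 15.0
```

{"api": "drive_tool", "payload": {
  "increments": [
    [0.47, -0.57, 0, 0.023, 0.017, 0.146, 0.3],
    [0.47, -0.57, 0, 0.023, 0.017, 0.146, 0.3],
    [0.47, -0.57, 0, 0.023, 0.017, 0.146, 0.3],
    [0.47, -0.57, 0, 0.023, 0.017, 0.146, 0.3],
    [0.47, -0.57, 0, 0.023, 0.017, 0.146, 0.3]
  ]
}}

```text
clock: 10.05
tool_pos: [0.5972, 0.0832, 0.2031]
tool_rot: [-0.077, 2.343, -0.109]
force: [0.3, 0.2, -0.2]
gripper_width: 0.0424
grasp_force: 15.0
```

{"api": "drive_tool", "payload": {
  "increments": [
    [0.47, -0.57, 0, 0.023, 0.017, 0.146, 0.3],
    [0.47, -0.57, 0, 0.023, 0.017, 0.146, 0.3],
    [0.47, -0.57, 0, 0.023, 0.017, 0.146, 0.3],
    [0, 0, 0, 0, 0, 0, 0.3]
  ]
}}

```text
clock: 10.45
tool_pos: [0.5857, 0.0672, 0.1935]
tool_rot: [0.471, 2.348, 0.025]
force: [0.1, 0.4, -1.0]
gripper_width: 0.0429
grasp_force: 15.0
```

```bash
cat >> h.py <<'E'
def aim(h,roll=None):
    """to TCP h above rim on axis, tool z = -axis; keeps the present roll"""
    s=monitor.get_state(); rim,ax,cx,cy,_=cell(); R0=R.from_rotvec(s["tool_rot"])
    z=R0.apply([0,0,1]); c=np.cross(z,-ax); m=np.linalg.norm(c); rv=c/max(m,1e-9)*np.arctan2(m,z@-ax)
    print("shift cm",(R0.inv().apply(rim+h*ax-s["tool_pos"])*100).round(2),"turn",R0.inv().apply(rv).round(3),"h now",((s["tool_pos"]-rim)@ax*1e3).round(1),"lat mm",((s["tool_pos"]-rim)@cx*1e3).round(1),((s["tool_pos"]-rim)@cy*1e3).round(1),"q",s["qpos"].round(3))
E
python3 - <<'E'
from h import *
st(); aim(.035)
E
```

```text
t 10.45 p [0.5857 0.0672 0.1935] F [ 0.1  0.4 -1. ] w 0.0429 g 15.0
shift cm [ 7.4  -2.13  5.44] turn [ 0.059  0.216 -0.   ] h now 105.2 lat mm 62.8 4.7 q [0.081 0.347 2.155 4.221 0.193 0.91 ]
```

{"api": "drive_tool", "payload": {
  "increments": [
    [1.5, -0.42, 0.8, 0.012, 0.042, 0, 0.3],
    [1.5, -0.42, 0.8, 0.012, 0.042, 0, 0.3],
    [1.5, -0.42, 0.8, 0.012, 0.042, 0, 0.3],
    [1.5, -0.42, 0.8, 0.012, 0.042, 0, 0.3],
    [1.4, -0.4, 0.8, 0.011, 0.042, 0, 0.3]
  ]
}}

```text
clock: 10.95
tool_pos: [0.5447, 0.0655, 0.1032]
tool_rot: [0.509, 2.551, 0.017]
force: [-0.3, -0.3, -1.4]
gripper_width: 0.0428
grasp_force: 15.0
```

```bash
python3 - <<'E'
from h import *
st(); aim(.035)
E
```

```text
t 10.95 p [0.5447 0.0655 0.1032] F [-0.3 -0.3 -1.4] w 0.0428 g 15.0
shift cm [-1.54  0.8   1.22] turn [0.012 0.015 0.   ] h now 46.9 lat mm -16.9 -4.8 q [0.058 0.463 2.205 4.274 0.13  0.861]
```

{"api": "drive_tool", "payload": {
  "increments": [
    [-0.7, 0.4, 0.4, 0, 0, 0, 0.3],
    [-0.7, 0.4, 0.4, 0, 0, 0, 0.3],
    [-0.14, 0, 0.4, 0, 0, 0, 0.3],
    [0, 0, 0, 0, 0, 0, 0.3]
  ]
}}

```text
clock: 11.35
tool_pos: [0.5654, 0.0647, 0.0993]
tool_rot: [0.506, 2.54, 0.023]
force: [0.3, -0.7, -1.0]
gripper_width: 0.0427
grasp_force: 15.0
```

```bash
python3 - <<'E'
from h import *
st(); aim(.018)
W=snapshot("wrist"); cv2.imwrite("pics/w4.png",W["color"][:,:,::-1])
E
```

```text
t 11.35 p [0.5654 0.0647 0.0993] F [ 0.3 -0.7 -1. ] w 0.0427 g 15.0
shift cm [-0.04  0.15  1.54] turn [0.019 0.025 0.   ] h now 33.3 lat mm -1.1 -1.6 q [0.052 0.489 2.168 4.245 0.127 0.885]
```

View pics/w4.png

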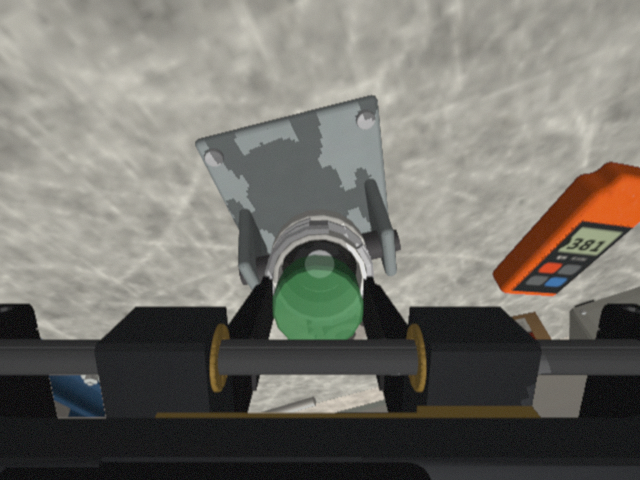

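The wrist view shows the glass right above the mouth (318,300), centred between the rim edges at (272,275) and (372,275). Lowering.

{"api": "drive_tool", "payload": {
  "increments": [
    [-0.02, 0.07, 0.4, 0.006, 0.008, 0, 0.3],
    [-0.02, 0.06, 0.4, 0.006, 0.008, 0, 0.3],
    [0, 0.03, 0.3, 0.004, 0.005, 0, 0.3],
    [0, 0, 0.2, 0, 0, 0, 0.3],
    [0, 0, 0, 0, 0, 0, 0.3]
  ]
}}

```text
clock: 11.9
tool_pos: [0.5705, 0.0636, 0.0845]
tool_rot: [0.512, 2.557, 0.014]
force: [0.5, 1.8, 4.1]
gripper_width: 0.0431
grasp_force: 15.0
```

```bash
python3 - <<'E'
from h import *
s=st(); aim(.001); print(s["ft_torque"].round(2))
E
```

```text
t 11.9 p [0.5705 0.0636 0.0845] F [0.5 1.8 4.1] w 0.0431 g 15.0
shift cm [-0.34  0.24  1.7 ] turn [0.008 0.009 0.   ] h now 17.9 lat mm -3.9 -1.8 q [0.051 0.522 2.155 4.251 0.129 0.88 ]
[ 0.32 -0.13  0.17]
```

{"api": "drive_tool", "payload": {
  "increments": [
    [-0.1, 0.08, -0.3, 0.004, 0.004, 0, 0.3],
    [-0.24, 0.16, 0, 0.004, 0.004, 0, 0.3],
    [0, 0, 0, 0, 0, 0, 0.3]
  ]
}}

```text
clock: 12.2
tool_pos: [0.5696, 0.063, 0.0845]
tool_rot: [0.514, 2.56, 0.013]
force: [-1.9, 2.0, 6.9]
gripper_width: 0.043
grasp_force: 15.1
```

```bash
python3 - <<'E'
from h import *
s=st(); aim(.015); print(s["ft_torque"].round(2))
E
```

```text
t 12.2 p [0.5696 0.063  0.0845] F [-1.9  2.   6.9] w 0.043 g 15.1
shift cm [-0.4   0.34  0.33] turn [0.006 0.006 0.   ] h now 18.3 lat mm -4.6 -2.5 q [0.05  0.521 2.155 4.276 0.128 0.855]
[0.3  0.13 0.15]
```

{"api": "drive_tool", "payload": {
  "increments": [
    [0, 0, -0.6, 0, 0, 0, 0.3],
    [-0.2, 0.15, 0, 0, 0, 0, 0.3],
    [-0.2, 0.15, 0, 0, 0, 0, 0.3],
    [0, 0, 0, 0, 0, 0, 0.3]
  ]
}}

```text
clock: 12.6
tool_pos: [0.5694, 0.0635, 0.0885]
tool_rot: [0.511, 2.555, 0.017]
force: [0.6, 1.0, -0.6]
gripper_width: 0.0427
grasp_force: 15.0
```

```bash
python3 - <<'E'
from h import *
s=st(); aim(.015); print(s["ft_torque"].round(2))
E
```

```text
t 12.6 p [0.5694 0.0635 0.0885] F [ 0.6  1.  -0.6] w 0.0427 g 15.0
shift cm [-0.23  0.25  0.7 ] turn [ 0.01   0.011 -0.   ] h now 21.9 lat mm -2.9 -2.1 q [0.05  0.513 2.157 4.275 0.126 0.854]
[0.09 0.22 0.04]
```

```bash
cat >> h.py <<'E'
from scipy.optimize import least_squares
def plan(h,q4max=4.24,dx=0,dy=0,wz=.02):
    """best reachable pose h above rim with q4<=q4max; model bias removed at the present pose; keeps q6-roll"""
    k=np.load("k.npy"); s=monitor.get_state(); q0=s["qpos"]; rim,ax,cx,cy,_=cell()
    T=R.from_euler("z",np.pi/2); bias=s["tool_pos"]-fk(q0,k)[0]; p=rim+h*ax+dx*cx+dy*cy
    def g(q):
        P,F=fk(np.r_[q,q0[5]],k); return np.r_[(P+bias-p),wz*(F.apply([0,0,1])+ax)]*100
    lo=np.array([-3.1,-.84,.05,-1.13,.06]); hi=np.array([3.1,2.19,2.79,q4max,2.93])
    q=least_squares(g,np.clip(q0[:5],lo+1e-3,hi-1e-3),bounds=(lo,hi)).x; P,F=fk(np.r_[q,q0[5]],k); R0=R.from_rotvec(s["tool_rot"])
    print("plan shift cm",(R0.inv().apply(P+bias-s["tool_pos"])*100).round(2),"turn",(R0.inv()*F*T).as_rotvec().round(3),"q",q.round(3),"tilt",np.linalg.norm(F.apply([0,0,1])+ax).round(3),"miss mm",((P+bias-p)*1e3).round(2))
E
python3 - <<'E'
from h import *
for h in (.022,.018,.012,.006,.001): plan(h)
plan(.001,4.275)
E
```

```text
plan shift cm [-0.24  0.26 -0.  ] turn [-0.006 -0.005 -0.036] q [0.051 0.513 2.153 4.24  0.124] tilt 0.023 miss mm [-0.01 -0.01 -0.01]
plan shift cm [-0.23  0.26  0.4 ] turn [-0.004 -0.003 -0.036] q [0.051 0.521 2.149 4.24  0.126] tilt 0.019 miss mm [-0.01 -0.   -0.01]
plan shift cm [-0.23  0.25  1.  ] turn [ 0.     0.001 -0.036] q [0.05  0.534 2.142 4.24  0.128] tilt 0.014 miss mm [-0.   -0.   -0.01]
plan shift cm [-0.22  0.24  1.6 ] turn [ 0.004  0.005 -0.037] q [0.05  0.547 2.135 4.24  0.13 ] tilt 0.008 miss mm [-0. -0. -0.]
plan shift cm [-0.21  0.24  2.1 ] turn [ 0.007  0.008 -0.037] q [0.05  0.557 2.129 4.24  0.132] tilt 0.004 miss mm [-0. -0. -0.]
plan shift cm [-0.22  0.24  2.1 ] turn [ 0.01   0.01  -0.003] q [0.05  0.557 2.128 4.275 0.131] tilt 0.001 miss mm [-0. -0. -0.]
```

{"api": "drive_tool", "payload": {
  "increments": [
    [-0.12, 0.13, 0, -0.004, -0.003, -0.018, 0.3],
    [-0.12, 0.13, 0, -0.004, -0.003, -0.018, 0.3],
    [0, 0, 0, 0, 0, 0, 0.3],
    [0, 0, 0, 0, 0, 0, 0.3]
  ]
}}

```text
clock: 13.0
tool_pos: [0.5719, 0.0651, 0.0899]
tool_rot: [0.462, 2.557, 0.012]
force: [0.3, -0.4, -1.0]
gripper_width: 0.0427
grasp_force: 15.0
```

```bash
python3 - <<'E'
from h import *
st(); aim(.018)
for h in (.016,.010,.004): plan(h)
E
```

```text
t 13.0 p [0.5719 0.0651 0.0899] F [ 0.3 -0.4 -1. ] w 0.0427 g 15.0
shift cm [-0.02  0.    0.4 ] turn [ 0.018  0.017 -0.   ] h now 22.0 lat mm -0.3 -0.0 q [0.05  0.513 2.155 4.213 0.124 0.88 ]
plan shift cm [-0.02 -0.    0.6 ] turn [0.006 0.004 0.026] q [0.05  0.526 2.147 4.24  0.126] tilt 0.017 miss mm [-0.01 -0.   -0.01]
plan shift cm [-0.01 -0.01  1.2 ] turn [0.01  0.008 0.025] q [0.05  0.538 2.14  4.24  0.129] tilt 0.012 miss mm [-0.   -0.   -0.01]
plan shift cm [ 0.   -0.02  1.8 ] turn [0.013 0.012 0.025] q [0.05  0.551 2.133 4.24  0.131] tilt 0.006 miss mm [-0. -0. -0.]
```

Now on the axis. Descending to h = 10 mm with a little turn.

{"api": "drive_tool", "payload": {
  "increments": [
    [0, 0, 0.3, 0.002, 0.002, 0.005, 0.3],
    [0, 0, 0.3, 0.002, 0.002, 0.005, 0.3],
    [0, 0, 0.3, 0.002, 0.002, 0.005, 0.3],
    [0, 0, 0.3, 0.002, 0.002, 0.005, 0.3],
    [0, 0, 0, 0, 0, 0, 0.3]
  ]
}}

```text
clock: 13.5
tool_pos: [0.5765, 0.0644, 0.0783]
tool_rot: [0.492, 2.565, 0.012]
force: [-8.2, 0.9, -0.2]
gripper_width: 0.0429
grasp_force: 15.0
```

```bash
python3 - <<'E'
from h import *
st(); aim(.004); plan(.004); plan(.0)
E
```

```text
t 13.5 p [0.5765 0.0644 0.0783] F [-8.2  0.9 -0.2] w 0.0429 g 15.0
shift cm [-0.2   0.02  0.57] turn [0.01  0.005 0.   ] h now 9.7 lat mm -2.1 0.2 q [0.05  0.539 2.143 4.226 0.127 0.888]
plan shift cm [-0.2   0.02  0.57] turn [ 0.005 -0.     0.013] q [0.05  0.551 2.133 4.24  0.131] tilt 0.007 miss mm [-0. -0. -0.]
plan shift cm [-0.2   0.01  0.97] turn [0.007 0.002 0.013] q [0.049 0.559 2.129 4.24  0.132] tilt 0.003 miss mm [-0. -0. -0.]
```

{"api": "drive_tool", "payload": {
  "increments": [
    [0.15, 0, 0, 0, 0, 0, 0.3],
    [0.15, 0, 0, 0, 0, 0, 0.3],
    [0, 0, 0, 0, 0, 0, 0.3]
  ]
}}

```text
clock: 13.8
tool_pos: [0.5758, 0.0652, 0.0782]
tool_rot: [0.491, 2.561, 0.011]
force: [0.2, 0.1, -1.2]
gripper_width: 0.0432
grasp_force: 15.0
```

```bash
python3 - <<'E'
from h import *
s=st(); aim(.004); print(s["ft_torque"].round(2))
E
```

```text
t 13.8 p [0.5758 0.0652 0.0782] F [ 0.2  0.1 -1.2] w 0.0432 g 15.0
shift cm [-0.3  -0.03  0.6 ] turn [0.01  0.009 0.   ] h now 10.0 lat mm -2.9 0.8 q [0.053 0.539 2.147 4.182 0.133 0.935]
[ 0.11  0.23 -0.02]
```

{"api": "drive_tool", "payload": {
  "increments": [
    [0, -0.05, 0.2, 0.003, 0.003, 0, 0.3],
    [0, 0, 0.2, 0.003, 0.003, 0, 0.3],
    [0, 0, 0.2, 0.002, 0.002, 0, 0.3],
    [0, 0, 0.1, 0, 0, 0, 0.3],
    [0, 0, 0, 0, 0, 0, 0.3]
  ]
}}

```text
clock: 14.3
tool_pos: [0.579, 0.064, 0.0746]
tool_rot: [0.494, 2.566, 0.003]
force: [-19.7, -0.8, 34.1]
gripper_width: 0.0429
grasp_force: 34.9
```

```bash
python3 - <<'E'
from h import *
s=st(); aim(.0); print(s["ft_torque"].round(2))
E
```

```text
t 14.3 p [0.579  0.064  0.0746] F [-19.7  -0.8  34.1] w 0.0429 g 34.9
shift cm [-0.18  0.01  0.51] turn [ 0.003  0.004 -0.   ] h now 5.1 lat mm -1.8 0.3 q [0.052 0.549 2.137 4.246 0.133 0.872]
[ 0.12 -0.    0.03]
```

{"api": "drive_tool", "payload": {
  "increments": [
    [0, 0, -0.2, 0, 0, 0, 0.3],
    [0, 0, 0, 0, 0, 0, 0.3],
    [0, 0, 0, 0, 0, 0, 0.3]
  ]
}}

```text
clock: 14.6
tool_pos: [0.5784, 0.0642, 0.0746]
tool_rot: [0.494, 2.568, 0.003]
force: [-6.3, 0.5, 12.3]
gripper_width: 0.043
grasp_force: 20.4
```

```bash
python3 - <<'E'
from h import *
s=st(); aim(.0); print(s["ft_torque"].round(2))
E
```

```text
t 14.6 p [0.5784 0.0642 0.0746] F [-6.3  0.5 12.3] w 0.043 g 20.4
shift cm [-0.23  0.01  0.55] turn [0.003 0.002 0.   ] h now 5.5 lat mm -2.3 0.3 q [0.053 0.548 2.137 4.267 0.132 0.851]
[ 0.1  -0.17  0.08]
```

{"api": "drive_tool", "payload": {
  "increments": [
    [0, 0, -0.1, 0, 0, 0, 0.3],
    [0, 0, 0, 0, 0, 0, -0.3],
    [0, 0, 0, 0, 0, 0, -0.3],
    [0, 0, 0, 0, 0, 0, -0.3]
  ]
}}

```text
clock: 15.0
tool_pos: [0.5774, 0.0643, 0.0744]
tool_rot: [0.495, 2.57, 0.003]
force: [-0.2, 0.2, -0.3]
gripper_width: 0.0599
grasp_force: 0.0
```

```bash
python3 - <<'E'
from h import *
s=st(); aim(.0); print(s["ft_torque"].round(2))
E
```

```text
t 15.0 p [0.5774 0.0643 0.0744] F [-0.2  0.2 -0.3] w 0.0599 g 0.0
shift cm [-0.32  0.04  0.58] turn [ 0.002  0.    -0.   ] h now 5.8 lat mm -3.2 0.2 q [0.053 0.547 2.138 4.275 0.131 0.842]
[ 0.15  0.1  -0.08]
```

{"api": "drive_tool", "payload": {
  "increments": [
    [0, 0, -1.5, 0, 0, 0, -0.3],
    [0, 0, -2.5, 0, 0, 0, -0.3],
    [0, 0, -2.5, 0, 0, 0, -0.3],
    [0, 0, -1.5, 0, 0, 0, -0.3],
    [0, 0, 0, 0, 0, 0, -0.3]
  ]
}}

```text
clock: 15.5
tool_pos: [0.5271, 0.0637, 0.1244]
tool_rot: [0.482, 2.54, 0.03]
force: [0.1, -0.5, 0.5]
gripper_width: 0.0617
grasp_force: 0.0
```

```bash
python3 - <<'E'
from h import *
st(); aim(.06); W=snapshot("wrist"); A=snapshot("scene"); B=snapshot("side"); np.savez("w5.npz",**W)
c=cv2.resize(W["color"][180:380,220:420,::-1],(600,600),interpolation=cv2.INTER_CUBIC)
d=np.vstack([cv2.resize(s["color"][y:y+60,x:x+40,::-1],(200,300),interpolation=cv2.INTER_CUBIC) for s,x,y in ((A,250,235),(B,265,195))])
cv2.imwrite("pics/w5.png",np.hstack([c,d]))
for n,s,box in (("w",W,(220,180,420,380)),("A",A,(250,240,290,290)),("B",B,(265,200,305,245))):
    bl,m=blobs(s,(40,60,30),(85,255,255),box,20)
    for a,cc,b in bl:
        k=np.zeros_like(m); x,y,w,h=b; k[y:y+h,x:x+w]=m[y:y+h,x:x+w]
        cs=max(cv2.findContours(k,cv2.RETR_EXTERNAL,cv2.CHAIN_APPROX_NONE)[0],key=len); e=cv2.fitEllipse(cs); print(n,a,cc,b,np.round(e[0],1),np.round(e[1],1),round(e[2]))
E
```

```text
t 15.5 p [0.5271 0.0637 0.1244] F [ 0.1 -0.5  0.5] w 0.0617 g 0.0
shift cm [-1.83  1.33  1.46] turn [0.028 0.028 0.   ] h now 73.7 lat mm -20.9 -9.9 q [0.049 0.402 2.24  4.275 0.114 0.834]
w 3161 [334. 279.] [302 249  65  61] [334. 279.] [60.4 64.7] 81
A 250 [270.6 265.2] [262 257  19  17] [270.6 265.2] [15.4 18.8] 124
B 107 [282.6 218.7] [277 213  13  12] [282.7 218.7] [ 8.6 13.7] 56
```

View pics/w5.png

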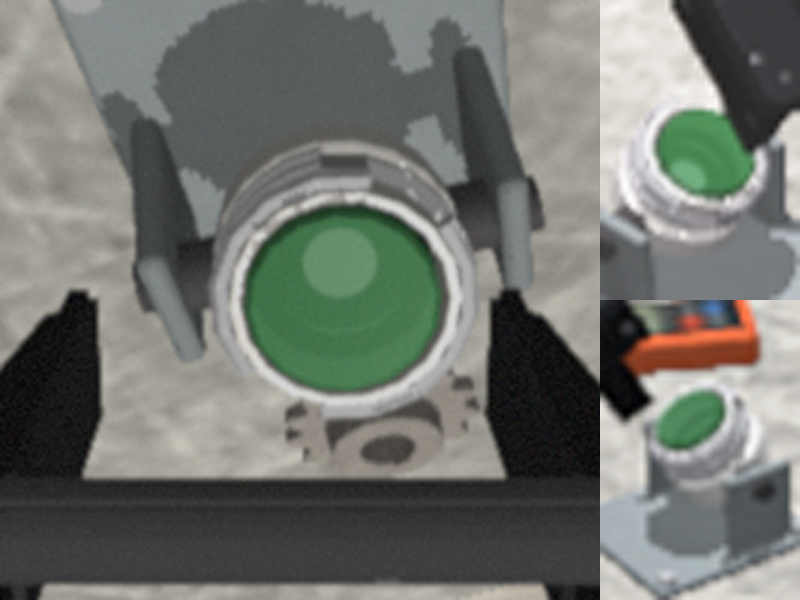

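The crop shows the glass seated flat and concentric in the mouth. A gap in the thread land, a way in, is visible at crop (412,195), up and right of the rim centre (345,300).

```bash
python3 - <<'E'
from h import *
W=dict(np.load("w5.npz")); rim,ax,cx,cy,_=cell()
A,B=snapshot("scene"),snapshot("side")
for n,(s1,a,s2,b) in {"WA":(W,(334,279),A,(270.6,265.2)),"WB":(W,(334,279),B,(282.6,218.7)),"AB":(A,(270.6,265.2),B,(282.6,218.7))}.items():
    p,e=tri(s1,a,s2,b); d=p-rim; print(n,p.round(4),"gap",round(e*1e3,1),"cell mm",(np.array([d@cx,d@cy,d@ax])*1e3).round(1))
e,d=ray(W,334,279); d/=np.linalg.norm(d)
for L in (.255,.261,.267):
    q=e+d*L-rim; print(L,(np.array([q@cx,q@cy,q@ax])*1e3).round(1))
# way-in azimuth: on land plane 1 mm below rim
rt=rim-.0025*cx+.0045*ax
for px in ((370,185),(412,195),(450,215)):
    u,v=220+px[0]/3,180+px[1]/3; e,d=ray(W,u,v); t=((rt-.001*ax-e)@ax)/(d@ax); q=e+t*d-rt; print("way",round(np.degrees(np.arctan2(q@cy,q@cx)),1),"r",round(np.hypot(q@cx,q@cy)*1e3,1))
q=monitor.get_state()["qpos"]; print(q.round(3))
# ring pose & move
togo([.408,.2796,.15],R.from_euler("xyz",[np.pi,0,-.162]))
E
```

```text
WA [0.5826 0.0634 0.0736] gap 1.1 cell mm [0.9 0.3 2.5]
WB [0.5792 0.0642 0.0755] gap 0.2 cell mm [-1.2  0.5  5.8]
AB [0.5808 0.0651 0.0752] gap 1.9 cell mm [-0.1  1.7  5. ]
0.255 [-1.8  0.5  7.6]
0.261 [0.5 0.5 2.1]
0.267 [ 2.9  0.4 -3.4]
way 153.5 r 24.9
way 132.6 r 26.8
way 113.7 r 29.7
[0.049 0.407 2.237 4.275 0.114 0.834]
shift cm [ 15.51  16.52 -10.28] turn [ 0.802 -0.097  2.824]
```

```bash
python3 - <<'E'
from h import *
W=dict(np.load("w5.npz")); rim,ax,cx,cy,_=cell(); rt=rim-.0015*cx+.003*ax
print("expected px shift rim->+4mm",(proj(W,rt+.004*ax)-proj(W,rt)).round(2), "rim px",proj(W,rt).round(1))
g=cv2.cvtColor(W["color"],cv2.COLOR_RGB2GRAY); hsv=cv2.cvtColor(W["color"],cv2.COLOR_RGB2HSV)
m=((g>175)&(hsv[:,:,1]<40)).astype(np.uint8); k=np.zeros_like(m); k[235:325,285:385]=1; m*=k
n,l,stt,c=cv2.connectedComponentsWithStats(m); i=1+np.argmax(stt[1:,4]); pts=cv2.findContours((l==i).astype(np.uint8),cv2.RETR_EXTERNAL,cv2.CHAIN_APPROX_NONE)[0]
e=cv2.fitEllipse(max(pts,key=len)); print("rim fit",stt[i],np.round(e[0],1),np.round(e[1],1))
s=st(); ty=R.from_rotvec(s["tool_rot"]).apply([0,1,0]); print("tool y az",np.degrees(np.arctan2(ty@cy,ty@cx)).round(1),s["qpos"].round(3))
roll4(-.148,s["qpos"])
E
```

```text
expected px shift rim->+4mm [0.41 2.3 ] rim px [332.9 276.9]
rim fit [296 244  79  73 700] [334.5 279.9] [69.2 74.6]
t 15.75 p [0.5285 0.0637 0.1227] F [ 0.8 -0.3 -0.2] w 0.0615 g 0.0
tool y az 79.1 [0.049 0.407 2.237 4.275 0.114 0.834]
row [-0.267  0.342 -0.004] [-0.0125 -0.0113 -0.147 ]
```

The glass is home and flat. I roll joint 4 back towards 0 to reach the ring with the tool pointing down.

{"api": "drive_tool", "payload": {
  "increments": [
    [-0.27, 0.34, -0.3, -0.0125, -0.011, -0.147, -0.3],
    [-0.27, 0.34, -0.3, -0.0125, -0.011, -0.147, -0.3],
    [-0.27, 0.34, -0.3, -0.0125, -0.011, -0.147, -0.3],
    [-0.27, 0.34, -0.3, -0.0125, -0.011, -0.147, -0.3],
    [-0.27, 0.34, -0.3, -0.0125, -0.011, -0.147, -0.3]
  ]
}}

```text
clock: 16.25
tool_pos: [0.5325, 0.0805, 0.1421]
tool_rot: [-0.489, 2.501, -0.173]
force: [-0.2, -0.2, -0.5]
gripper_width: 0.0616
grasp_force: 0.0
```

{"api": "drive_tool", "payload": {
  "increments": [
    [-0.27, 0.34, 0, -0.0125, -0.011, -0.147, -0.3],
    [-0.27, 0.34, 0, -0.0125, -0.011, -0.147, -0.3],
    [-0.27, 0.34, 0, -0.0125, -0.011, -0.147, -0.3],
    [-0.27, 0.34, 0, -0.0125, -0.011, -0.147, -0.3],
    [-0.27, 0.34, 0, -0.0125, -0.011, -0.147, -0.3]
  ]
}}

```text
clock: 16.75
tool_pos: [0.5321, 0.1018, 0.1422]
tool_rot: [-1.399, 2.166, -0.353]
force: [-0.1, -0.3, 0.6]
gripper_width: 0.0616
grasp_force: 0.0
```

```bash
python3 - <<'E'
from h import *
s=st(); print(s["qpos"].round(3)); roll4(-.148,s["qpos"])
E
```

```text
t 16.75 p [0.5321 0.1018 0.1422] F [-0.1 -0.3  0.6] w 0.0616 g 0.0
[0.047 0.372 2.243 2.655 0.085 0.968]
row [-0.164  0.28  -0.002] [-0.0103 -0.0071 -0.1475]
```

{"api": "drive_tool", "payload": {
  "increments": [
    [-0.17, 0.28, 0, -0.0105, -0.0075, -0.147, -0.3],
    [-0.17, 0.28, 0, -0.0105, -0.0075, -0.147, -0.3],
    [-0.17, 0.28, 0, -0.0105, -0.0075, -0.147, -0.3],
    [-0.17, 0.28, 0, -0.0105, -0.0075, -0.147, -0.3],
    [-0.17, 0.28, 0, -0.0105, -0.0075, -0.147, -0.3]
  ]
}}

```text
clock: 17.25
tool_pos: [0.5214, 0.1119, 0.1361]
tool_rot: [-2.179, 1.565, -0.524]
force: [0.5, -0.2, -0.3]
gripper_width: 0.0617
grasp_force: 0.0
```

{"api": "drive_tool", "payload": {
  "increments": [
    [-0.17, 0.28, 0, -0.0105, -0.0075, -0.147, -0.3],
    [-0.17, 0.28, 0, -0.0105, -0.0075, -0.147, -0.3],
    [-0.17, 0.28, 0, -0.0105, -0.0075, -0.147, -0.3],
    [-0.17, 0.28, 0, -0.0105, -0.0075, -0.147, -0.3],
    [-0.17, 0.28, 0, -0.0105, -0.0075, -0.147, -0.3]
  ]
}}

```text
clock: 17.75
tool_pos: [0.5075, 0.1112, 0.128]
tool_rot: [-2.754, 0.715, -0.643]
force: [-0.6, 0.5, -0.0]
gripper_width: 0.062
grasp_force: 0.0
```

{"api": "drive_tool", "payload": {
  "increments": [
    [-0.17, 0.28, 0, -0.0105, -0.0075, -0.147, -0.3],
    [-0.17, 0.28, 0, -0.0105, -0.0075, -0.147, -0.3],
    [-0.17, 0.28, 0, -0.0105, -0.0075, -0.147, -0.3],
    [-0.17, 0.28, 0, -0.0105, -0.0075, -0.147, -0.3],
    [-0.17, 0.28, 0, -0.0105, -0.0075, -0.147, -0.3]
  ]
}}

```text
clock: 18.25
tool_pos: [0.4979, 0.0999, 0.122]
tool_rot: [-3.034, -0.333, -0.692]
force: [-0.3, -0.0, -0.8]
gripper_width: 0.0617
grasp_force: 0.0
```

```bash
python3 - <<'E'
from h import *
s=st(); print(s["qpos"].round(3)); roll4(-.148,s["qpos"]); R0=R.from_rotvec(s["tool_rot"]); print(R0.as_matrix().round(2).tolist())
for a in (-.162,-.162+np.pi/2,-.162+np.pi): togo([.408,.2796,.15],R.from_euler("ZX",[a,np.pi]),s)
E
```

```text
t 18.25 p [0.4979 0.0999 0.122 ] F [-0.3 -0.  -0.8] w 0.0617 g 0.0
[0.047 0.373 2.236 0.415 0.096 0.995]
row [-0.177  0.323 -0.003] [-0.012  -0.0078 -0.1473]
[[0.88, 0.21, 0.43], [0.2, -0.98, 0.06], [0.43, 0.04, -0.9]]
shift cm [ -3.04 -19.34  -5.31] turn [-0.049 -0.446  0.374]
shift cm [ -3.04 -19.34  -5.31] turn [ 0.296 -0.369 -1.169]
shift cm [ -3.04 -19.34  -5.31] turn [ 0.62  -0.068 -2.7  ]
```

{"api": "drive_tool", "payload": {
  "increments": [
    [0, -1, -1, 0.033, -0.041, -0.13, -0.58],
    [0, -1, -1, 0.033, -0.041, -0.13, -0.58],
    [0, -1, -1, 0.033, -0.041, -0.13, -0.58],
    [0, -1, -1, 0.033, -0.041, -0.13, -0.58],
    [0, 0, -1, 0.033, -0.041, -0.13, -0.58]
  ]
}}

```text
clock: 18.75
tool_pos: [0.4648, 0.1323, 0.1669]
tool_rot: [-2.814, -1.339, -0.323]
force: [-0.5, -0.5, 0.1]
gripper_width: 0.0749
grasp_force: 0.0
```

{"api": "drive_tool", "payload": {
  "increments": [
    [0, 0, 0, 0.033, -0.041, -0.13, -0.58],
    [0, 0, 0, 0.033, -0.041, -0.13, -0.58],
    [0, 0, 0, 0.033, -0.041, -0.13, -0.58],
    [0, 0, 0, 0.033, -0.041, -0.13, -0.58]
  ]
}}

```text
clock: 19.15
tool_pos: [0.4658, 0.1317, 0.1665]
tool_rot: [-2.391, -2.033, 0.001]
force: [-1.0, -0.4, 0.7]
gripper_width: 0.0751
grasp_force: 0.0
```

```bash
python3 - <<'E'
from h import *
s=st(); print(s["qpos"].round(3)); togo([.408,.2796,.12],R.from_euler("ZX",[-.162+np.pi/2,np.pi]),s)
E
```

```text
t 19.15 p [0.4658 0.1317 0.1665] F [-1.  -0.4  0.7] w 0.0751 g 0.0
[0.138 0.356 1.952 0.003 0.836 0.298]
shift cm [13.66 -8.07  4.69] turn [-0.003 -0.001  0.   ]
```

{"api": "drive_tool", "payload": {
  "increments": [
    [3.4, -2.0, 0.5, 0, 0, 0, -0.58],
    [3.4, -2.0, 1.2, 0, 0, 0, -0.58],
    [3.4, -2.0, 1.2, 0, 0, 0, -0.58],
    [3.4, -2.0, 1.2, 0, 0, 0, -0.58],
    [0, 0, 0, 0, 0, 0, -0.58]
  ]
}}

```text
clock: 19.65
tool_pos: [0.4073, 0.2822, 0.1246]
tool_rot: [-2.392, -2.031, 0.001]
force: [1.0, 0.0, 0.3]
gripper_width: 0.0748
grasp_force: 0.0
```

```bash
python3 - <<'E'
from h import *
W=snapshot("wrist"); A=snapshot("scene"); s=st(); cv2.imwrite("pics/w6.png",W["color"][:,:,::-1])
bl,m=blobs(W,(3,150,100),(20,255,255),None,40)
for a,c,b in bl: print(a,c,b,onz(W,c,.035).round(4))
E
```

```text
t 19.75 p [0.4088 0.2799 0.1257] F [-0.5  0.1 -0.6] w 0.0751 g 0.0
265 [318.7 219.4] [307 214  24  12] [0.4099 0.3029 0.035 ]
197 [284.8 251.9] [281 240   9  24] [0.3824 0.2835 0.035 ]
200 [351. 253.] [347 241   9  24] [0.4286 0.2752 0.035 ]
246 [317.1 282.5] [307 276  22  13] [0.4012 0.257  0.035 ]
57 [497.2 351.6] [495 342   6  20] [0.5277 0.1792 0.035 ]
70 [137.9 381. ] [134 371  10  20] [0.249  0.1981 0.035 ]
64 [498.  378.2] [494 370   8  18] [0.5274 0.1556 0.035 ]
```

View pics/w6.png

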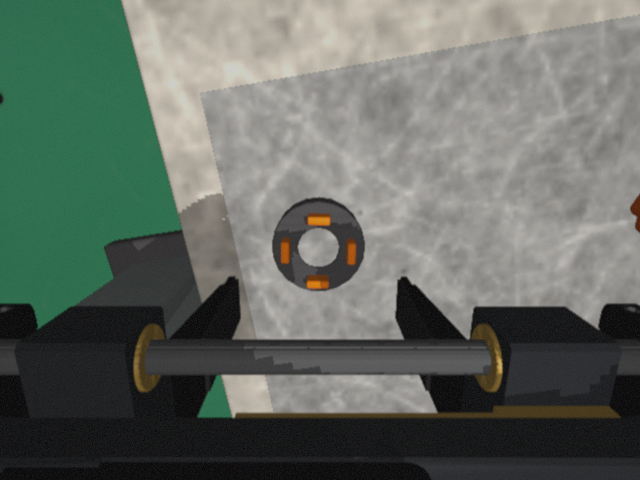

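The wrist view shows the ring centred at (318,251) with ears at (319,219), (285,252), (351,253) and (317,282), aligned with the fingers. The ring centre is (0.4055, 0.2797) with a yaw of about -0.18. Descending to grasp it.

{"api": "drive_tool", "payload": {
  "increments": [
    [0.05, -0.33, 3, 0, 0, 0.02, -0.58],
    [0, 0, 3.2, 0, 0, 0, -0.58],
    [0, 0, 2.5, 0, 0, 0, -0.58],
    [0, 0, 1.2, 0, 0, 0, -0.58],
    [0, 0, 0, 0, 0, 0, -0.58]
  ]
}}

```text
clock: 20.25
tool_pos: [0.4061, 0.2798, 0.0265]
tool_rot: [-2.418, -2.001, -0.0]
force: [-0.5, -0.1, -0.3]
gripper_width: 0.0751
grasp_force: 0.0
```

{"api": "drive_tool", "payload": {
  "increments": [
    [0, 0, 0, 0, 0, 0, -0.1],
    [0, 0, 0, 0, 0, 0, 0.4],
    [0, 0, 0, 0, 0, 0, 0.4],
    [0, 0, 0, 0, 0, 0, 0.4]
  ],
  "force": 30
}}

```text
clock: 20.65
tool_pos: [0.4064, 0.281, 0.0283]
tool_rot: [-2.417, -2.004, -0.006]
force: [0.5, -1.7, 6.6]
gripper_width: 0.0523
grasp_force: 30.0
```

```bash
python3 - <<'E'
from h import *
s=st(); print(s["qpos"].round(3))
# azimuth bookkeeping: tool y azimuth in cell at (q4,q6) in insertion pose
k=np.load("k.npy"); rim,ax,cx,cy,_=cell(); T=R.from_euler("z",np.pi/2)
for q6 in (-2.6,-2,-1,0):
    F=fk([.05,.52,2.15,4.24,.127,q6],k)[1]*T; ty=F.apply([0,1,0]); print(q6,np.degrees(np.arctan2(ty@cy,ty@cx)).round(1))
E
```

```text
t 20.65 p [0.4064 0.281  0.0283] F [ 0.5 -1.7  6.6] w 0.0523 g 30.0
[0.47  0.598 2.046 0.006 0.495 0.651]
-2.6 -81.9
-2 -116.3
-1 -173.6
0 129.1
```

Ring gripped. I lift it and turn joint 6 down by about 2.9 rad at once, to leave room for the clockwise turning later.

{"api": "drive_tool", "payload": {
  "increments": [
    [0, 0, -2.5, 0, 0, 0, 0.4],
    [0, 0, -2.5, 0, 0, -0.147, 0.4],
    [0, 0, -2.5, 0, 0, -0.147, 0.4],
    [0, 0, -2.5, 0, 0, -0.147, 0.4],
    [0, 0, -2.5, 0, 0, -0.147, 0.4]
  ]
}}

```text
clock: 21.15
tool_pos: [0.4057, 0.2803, 0.1538]
tool_rot: [-1.725, -2.624, -0.005]
force: [-0.2, 1.0, -1.7]
gripper_width: 0.0527
grasp_force: 30.0
```

{"api": "drive_tool", "payload": {
  "increments": [
    [0, 0, -2.5, 0, 0, -0.147, 0.4],
    [0, 0, -2, 0, 0, -0.147, 0.4],
    [0, 0, 0, 0, 0, -0.147, 0.4],
    [0, 0, 0, 0, 0, -0.147, 0.4],
    [0, 0, 0, 0, 0, -0.147, 0.4]
  ]
}}

```text
clock: 21.65
tool_pos: [0.4057, 0.2802, 0.1979]
tool_rot: [0.667, 3.07, 0.006]
force: [0.9, 0.1, 0.0]
gripper_width: 0.0528
grasp_force: 30.0
```

{"api": "drive_tool", "payload": {
  "increments": [
    [0, 0, 0, 0, 0, -0.147, 0.4],
    [0, 0, 0, 0, 0, -0.147, 0.4],
    [0, 0, 0, 0, 0, -0.147, 0.4],
    [0, 0, 0, 0, 0, -0.147, 0.4],
    [0, 0, 0, 0, 0, -0.147, 0.4]
  ]
}}

```text
clock: 22.15
tool_pos: [0.4057, 0.2802, 0.1977]
tool_rot: [-0.48, 3.104, 0.005]
force: [-0.3, -1.0, -0.9]
gripper_width: 0.0529
grasp_force: 30.0
```

{"api": "drive_tool", "payload": {
  "increments": [
    [0, 0, 0, 0, 0, -0.147, 0.4],
    [0, 0, 0, 0, 0, -0.147, 0.4],
    [0, 0, 0, 0, 0, -0.147, 0.4],
    [0, 0, 0, 0, 0, -0.147, 0.4],
    [0, 0, 0, 0, 0, -0.147, 0.4]
  ]
}}

```text
clock: 22.65
tool_pos: [0.4057, 0.2802, 0.1977]
tool_rot: [-1.562, 2.723, 0.004]
force: [-0.2, -0.2, -1.1]
gripper_width: 0.0524
grasp_force: 30.0
```

```bash
python3 - <<'E'
from h import *
s=st(); print(s["qpos"].round(3)); k=np.load("k.npy"); T=R.from_euler("z",np.pi/2)
P,F=fk([.073,.27,2.19,.0,.2,s["qpos"][5]],k); print(P.round(3)); togo(P,F*T,s)
E
```

```text
t 22.65 p [0.4057 0.2802 0.1977] F [-0.2 -0.2 -1.1] w 0.0524 g 30.0
[ 0.469  0.325  1.897  0.003  0.918 -2.146]
[0.502 0.103 0.173]
shift cm [ 10.45 -17.31   2.37] turn [ 0.34  -0.345  0.385]
```

{"api": "drive_tool", "payload": {
  "increments": [
    [2.1, -3.45, 0.5, 0, 0, 0, 0.4],
    [2.1, -3.45, 0.5, 0, 0, 0, 0.4],
    [2.1, -3.45, 0.5, 0, 0, 0, 0.4],
    [2.1, -3.45, 0.5, 0, 0, 0, 0.4],
    [2.1, -3.45, 0.5, 0, 0, 0, 0.4]
  ]
}}

```text
clock: 23.15
tool_pos: [0.5012, 0.1005, 0.1721]
tool_rot: [-1.554, 2.728, 0.004]
force: [0.4, 0.7, -0.6]
gripper_width: 0.0525
grasp_force: 30.0
```

{"api": "drive_tool", "payload": {
  "increments": [
    [0, 0, 0, 0.068, -0.069, 0.077, 0.4],
    [0, 0, 0, 0.068, -0.069, 0.077, 0.4],
    [0, 0, 0, 0.068, -0.069, 0.077, 0.4],
    [0, 0, 0, 0.068, -0.069, 0.077, 0.4],
    [0, 0, 0, 0.068, -0.069, 0.077, 0.4]
  ]
}}

```text
clock: 23.65
tool_pos: [0.5006, 0.1019, 0.1727]
tool_rot: [-0.837, 2.531, -0.165]
force: [0.7, -0.5, -0.5]
gripper_width: 0.0527
grasp_force: 30.0
```

```bash
python3 - <<'E'
from h import *
s=st(); print(s["qpos"].round(3)); roll4(.148,s["qpos"])
E
```

```text
t 23.65 p [0.5006 0.1019 0.1727] F [ 0.7 -0.5 -0.5] w 0.0527 g 30.0
[ 0.073  0.273  2.199 -0.015  0.184 -2.123]
row [-0.408  0.566 -0.009] [-0.023  -0.0142  0.1455]
```

{"api": "drive_tool", "payload": {
  "increments": [
    [-0.41, 0.57, 0, -0.023, -0.0142, 0.1455, 0.4],
    [-0.41, 0.57, 0, -0.023, -0.0142, 0.1455, 0.4],
    [-0.41, 0.57, 0, -0.023, -0.0142, 0.1455, 0.4],
    [-0.41, 0.57, 0, -0.023, -0.0142, 0.1455, 0.4],
    [-0.41, 0.57, 0, -0.023, -0.0142, 0.1455, 0.4]
  ]
}}

```text
clock: 24.15
tool_pos: [0.5078, 0.1353, 0.1792]
tool_rot: [0.08, 2.62, 0.245]
force: [0.4, 1.4, -0.3]
gripper_width: 0.0525
grasp_force: 30.0
```

{"api": "drive_tool", "payload": {
  "increments": [
    [-0.41, 0.57, 0, -0.023, -0.0142, 0.1455, 0.4],
    [-0.41, 0.57, 0, -0.023, -0.0142, 0.1455, 0.4],
    [-0.41, 0.57, 0, -0.023, -0.0142, 0.1455, 0.4],
    [-0.41, 0.57, 0, -0.023, -0.0142, 0.1455, 0.4],
    [-0.41, 0.57, 0, -0.023, -0.0142, 0.1455, 0.4]
  ]
}}

```text
clock: 24.65
tool_pos: [0.531, 0.1527, 0.1978]
tool_rot: [0.983, 2.394, 0.621]
force: [-0.2, 0.6, -0.1]
gripper_width: 0.0527
grasp_force: 30.0
```

{"api": "drive_tool", "payload": {
  "increments": [
    [-0.41, 0.57, 0, -0.023, -0.0142, 0.1455, 0.4],
    [-0.41, 0.57, 0, -0.023, -0.0142, 0.1455, 0.4],
    [-0.41, 0.57, 0, -0.023, -0.0142, 0.1455, 0.4],
    [-0.41, 0.57, 0, -0.023, -0.0142, 0.1455, 0.4],
    [-0.41, 0.57, 0, -0.023, -0.0142, 0.1455, 0.4]
  ]
}}

```text
clock: 25.15
tool_pos: [0.5579, 0.1457, 0.2179]
tool_rot: [1.796, 1.87, 0.933]
force: [0.2, -0.0, -0.9]
gripper_width: 0.0527
grasp_force: 30.0
```

{"api": "drive_tool", "payload": {
  "increments": [
    [-0.41, 0.57, 0, -0.023, -0.0142, 0.1455, 0.4],
    [-0.41, 0.57, 0, -0.023, -0.0142, 0.1455, 0.4],
    [-0.41, 0.57, 0, -0.023, -0.0142, 0.1455, 0.4],
    [-0.41, 0.57, 0, -0.023, -0.0142, 0.1455, 0.4],
    [-0.41, 0.57, 0, -0.023, -0.0142, 0.1455, 0.4]
  ]
}}

```text
clock: 25.65
tool_pos: [0.5748, 0.1179, 0.2289]
tool_rot: [2.438, 1.076, 1.149]
force: [-0.2, 0.7, -1.0]
gripper_width: 0.0524
grasp_force: 30.0
```

```bash
python3 - <<'E'
from h import *
s=st(); print(s["qpos"].round(3)); roll4(.148,s["qpos"]); A=snapshot("scene"); hsv=cv2.cvtColor(A["color"],cv2.COLOR_RGB2HSV)
E
```

```text
t 25.65 p [0.5748 0.1179 0.2289] F [-0.2  0.7 -1. ] w 0.0524 g 30.0
[ 0.073  0.279  2.206  2.956  0.193 -2.131]
row [-0.434  0.591 -0.01 ] [-0.024  -0.0151  0.1453]
```

{"api": "drive_tool", "payload": {
  "increments": [
    [-0.42, 0.58, 0, -0.0235, -0.0145, 0.1455, 0.4],
    [-0.42, 0.58, 0, -0.0235, -0.0145, 0.1455, 0.4],
    [-0.42, 0.58, 0, -0.0235, -0.0145, 0.1455, 0.4],
    [-0.42, 0.58, 0, -0.0235, -0.0145, 0.1455, 0.4],
    [-0.42, 0.58, 0, -0.0235, -0.0145, 0.1455, 0.4]
  ]
}}

```text
clock: 26.2
tool_pos: [0.5728, 0.0833, 0.2247]
tool_rot: [2.817, 0.066, 1.233]
force: [-0.8, -0.5, -0.9]
gripper_width: 0.0531
grasp_force: 30.0
```

{"api": "drive_tool", "payload": {
  "increments": [
    [-0.42, 0.58, 0, -0.0235, -0.0145, 0.1455, 0.4],
    [-0.42, 0.58, 0, -0.0235, -0.0145, 0.1455, 0.4],
    [-0.42, 0.58, 0, -0.0235, -0.0145, 0.1455, 0.4],
    [0, 0, 0, 0, 0, 0, 0.4]
  ]
}}

```text
clock: 26.6
tool_pos: [0.5626, 0.0671, 0.2154]
tool_rot: [-2.806, 0.59, -1.175]
force: [-0.2, -0.1, -1.7]
gripper_width: 0.0528
grasp_force: 30.0
```

```bash
sed -i 's/rim=(.583,.063,.071)/rim=(.581,.0635,.071)/' h.py; python3 - <<'E'
from h import *
s=st(); aim(.06); plan(.06,4.22); plan(.045,4.22); plan(.035,4.22)
E
```

```text
t 26.6 p [0.5626 0.0671 0.2154] F [-0.2 -0.1 -1.7] w 0.0528 g 30.0
shift cm [-7.05  1.87  5.79] turn [-0.086 -0.242 -0.   ] h now 134.5 lat mm 56.0 0.1 q [ 0.079  0.281  2.202  4.127  0.193 -2.118]
plan shift cm [-7.05  1.87  5.79] turn [-0.053 -0.203  0.091] q [0.056 0.433 2.2   4.22  0.112] tilt 0.056 miss mm [-0.02 -0.01 -0.04]
plan shift cm [-7.41  2.    7.24] turn [-0.065 -0.213  0.088] q [0.056 0.467 2.185 4.22  0.12 ] tilt 0.04 miss mm [-0.01 -0.01 -0.02]
plan shift cm [-7.65  2.09  8.21] turn [-0.073 -0.219  0.086] q [0.055 0.489 2.174 4.22  0.124] tilt 0.03 miss mm [-0.01 -0.01 -0.02]
```

{"api": "drive_tool", "payload": {
  "increments": [
    [-1.8, 0.47, 1.4, 0, 0, 0, 0.4],
    [-1.8, 0.47, 1.4, 0, 0, 0, 0.4],
    [-1.8, 0.47, 1.4, 0, 0, 0, 0.4],
    [-1.65, 0.46, 1.6, 0, 0, 0, 0.4],
    [0, 0, 0, -0.018, -0.068, 0.03, 0.4]
  ]
}}

```text
clock: 27.1
tool_pos: [0.5503, 0.0689, 0.1222]
tool_rot: [-2.838, 0.629, -1.062]
force: [-0.6, -0.7, -0.9]
gripper_width: 0.0525
grasp_force: 30.0
```

{"api": "drive_tool", "payload": {
  "increments": [
    [0, 0, 0, -0.018, -0.068, 0.03, 0.4],
    [0, 0, 0, -0.018, -0.068, 0.03, 0.4],
    [0, 0, 0, 0, 0, 0, 0.4]
  ]
}}

```text
clock: 27.4
tool_pos: [0.5514, 0.0655, 0.1249]
tool_rot: [-2.865, 0.71, -0.912]
force: [-0.6, 0.2, -0.8]
gripper_width: 0.0523
grasp_force: 30.0
```

```bash
python3 - <<'E'
from h import *
s=st(); aim(.04); plan(.045,4.22);plan(.035,4.22); plan(.03,4.22); plan(.024,4.22)
E
```

```text
t 27.4 p [0.5514 0.0655 0.1249] F [-0.6  0.2 -0.8] w 0.0523 g 30.0
shift cm [-0.39 -0.21  2.13] turn [-0.043 -0.068  0.   ] h now 61.4 lat mm 1.5 -3.6 q [ 0.058  0.429  2.211  4.066  0.149 -1.983]
plan shift cm [-0.36 -0.23  1.63] turn [-0.01  -0.041  0.156] q [0.053 0.463 2.182 4.22  0.116] tilt 0.044 miss mm [-0.01 -0.01 -0.03]
plan shift cm [-0.43 -0.19  2.63] turn [-0.019 -0.047  0.155] q [0.053 0.485 2.172 4.22  0.121] tilt 0.034 miss mm [-0.01 -0.01 -0.02]
plan shift cm [-0.46 -0.16  3.13] turn [-0.023 -0.049  0.154] q [0.053 0.496 2.166 4.22  0.123] tilt 0.029 miss mm [-0.01 -0.01 -0.02]
plan shift cm [-0.5  -0.14  3.72] turn [-0.028 -0.052  0.154] q [0.053 0.509 2.16  4.22  0.126] tilt 0.024 miss mm [-0.01 -0.01 -0.01]
```

{"api": "drive_tool", "payload": {
  "increments": [
    [-0.15, -0.08, 0.4, -0.007, -0.016, 0.052, 0.4],
    [-0.15, -0.08, 0.6, -0.007, -0.016, 0.052, 0.4],
    [-0.15, -0.02, 0.6, -0.006, -0.015, 0.051, 0.4],
    [0, 0, 0.6, 0, 0, 0, 0.4],
    [0, 0, 0, 0, 0, 0, 0.4]
  ]
}}

```text
clock: 27.9
tool_pos: [0.559, 0.0669, 0.1014]
tool_rot: [-2.789, 0.924, -0.82]
force: [-0.8, -1.0, -0.5]
gripper_width: 0.0524
grasp_force: 30.0
```

```bash
python3 - <<'E'
from h import *
s=st(); aim(.03); plan(.030,4.22); plan(.024,4.22)
W=snapshot("wrist"); cv2.imwrite("pics/w7.png",W["color"][150:390,160:480,::-1].repeat(2,0).repeat(2,1))
E
```

```text
t 27.9 p [0.559  0.0669 0.1014] F [-0.8 -1.  -0.5] w 0.0524 g 30.0
shift cm [ 0.31 -0.23  0.76] turn [-0.031 -0.016  0.   ] h now 37.5 lat mm -4.0 -0.8 q [ 0.053  0.479  2.182  4.183  0.124 -1.946]
plan shift cm [ 0.31 -0.23  0.76] turn [-0.004 -0.002  0.038] q [0.052 0.495 2.166 4.22  0.122] tilt 0.03 miss mm [-0.01 -0.01 -0.02]
plan shift cm [ 0.3  -0.21  1.36] turn [-0.009 -0.005  0.037] q [0.052 0.508 2.16  4.22  0.125] tilt 0.025 miss mm [-0.01 -0.01 -0.01]
```

View pics/w7.png

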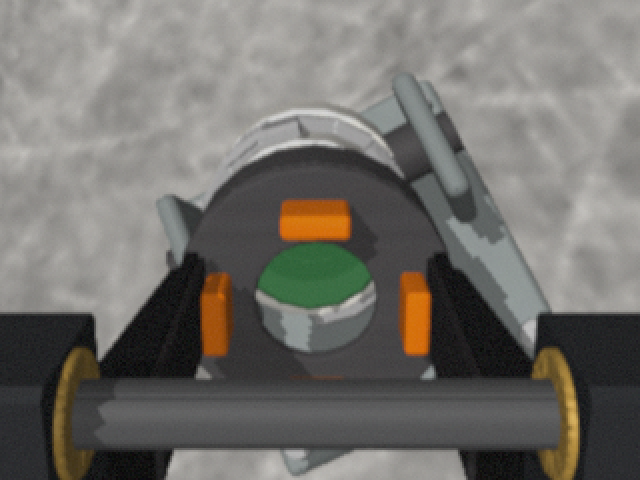

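The view shows the ring held squarely, ears at (215,313), (415,313) and (315,220), with the glass visible through its hole. It still sits about 4 mm downhill of the axis, so I correct that before descending.

{"api": "drive_tool", "payload": {
  "increments": [
    [0.1, -0.08, 0.25, -0.002, -0.001, 0.019, 0.4],
    [0.1, -0.08, 0.25, -0.002, -0.001, 0.019, 0.4],
    [0.1, -0.07, 0.2, 0, 0, 0, 0.4],
    [0, 0, 0, 0, 0, 0, 0.4],
    [0, 0, 0, 0, 0, 0, 0.4]
  ]
}}

```text
clock: 28.45
tool_pos: [0.5661, 0.0664, 0.0981]
tool_rot: [-2.762, 0.982, -0.81]
force: [-0.7, -1.0, -0.3]
gripper_width: 0.0529
grasp_force: 30.0
```

```bash
python3 - <<'E'
from h import *
s=st(); aim(.03); plan(.030,4.22); plan(.024,4.22)
E
```

```text
t 28.45 p [0.5661 0.0664 0.0981] F [-0.7 -1.  -0.3] w 0.0529 g 30.0
shift cm [-0.03  0.02  0.1 ] turn [-0.028 -0.013  0.   ] h now 31.0 lat mm 0.4 0.0 q [ 0.052  0.492  2.166  4.242  0.121 -1.962]
plan shift cm [-0.04  0.02  0.11] turn [-0.     0.    -0.022] q [0.052 0.494 2.167 4.22  0.122] tilt 0.03 miss mm [-0.01 -0.01 -0.02]
plan shift cm [-0.04  0.04  0.7 ] turn [-0.005 -0.002 -0.022] q [0.052 0.507 2.16  4.22  0.125] tilt 0.025 miss mm [-0.01 -0.01 -0.01]
```

{"api": "drive_tool", "payload": {
  "increments": [
    [-0.03, 0.02, 0.2, -0.002, 0, -0.01, 0.4],
    [0, 0.01, 0.2, -0.001, 0, -0.01, 0.4],
    [0, 0, 0.2, -0.001, 0, 0, 0.4],
    [0, 0, 0.1, 0, 0, 0, 0.4],
    [0, 0, 0, 0, 0, 0, 0.4]
  ]
}}

```text
clock: 28.95
tool_pos: [0.5694, 0.0658, 0.0921]
tool_rot: [-2.78, 0.958, -0.813]
force: [-1.3, -0.7, 2.1]
gripper_width: 0.0524
grasp_force: 30.0
```

```bash
cat >> h.py <<'E'
def feel():
    s=st(); rim,ax,cx,cy,_=cell(); f,t=s["force"],s["ft_torque"]; R0=R.from_rotvec(s["tool_rot"]); ty=R0.apply([0,1,0])
    print("F cell",np.round([f@cx,f@cy,f@ax],1),"T cell",np.round([t@cx,t@cy,t@ax],2),"tool y az",np.degrees(np.arctan2(ty@cy,ty@cx)).round(1)); return s
E
python3 - <<'E'
from h import *
feel(); aim(.024); plan(.024,4.22); plan(.014,4.22)
E
```

```text
t 28.95 p [0.5694 0.0658 0.0921] F [-1.3 -0.7  2.1] w 0.0524 g 30.0
F cell [ 0.  -0.9  2.4] T cell [ 0.03  0.04 -0.02] tool y az -117.3
shift cm [-0.03  0.02  0.01] turn [-0.023 -0.014  0.   ] h now 24.1 lat mm 0.3 0.0 q [ 0.053  0.507  2.161  4.197  0.128 -1.937]
plan shift cm [-0.03  0.02  0.01] turn [-0.001 -0.003  0.024] q [0.052 0.507 2.16  4.22  0.125] tilt 0.025 miss mm [-0.01 -0.01 -0.01]
plan shift cm [-0.04  0.04  1.01] turn [-0.01  -0.007  0.023] q [0.052 0.529 2.149 4.22  0.129] tilt 0.016 miss mm [-0.01 -0.   -0.01]
```

{"api": "drive_tool", "payload": {
  "increments": [
    [0, 0, 0.1, 0, 0, 0, 0.4],
    [0, 0, 0.1, 0, 0, 0, 0.4],
    [0, 0, 0, 0, 0, 0, 0.4]
  ]
}}

```text
clock: 29.25
tool_pos: [0.5701, 0.0658, 0.0901]
tool_rot: [-2.78, 0.958, -0.811]
force: [-3.9, 2.3, 4.8]
gripper_width: 0.0528
grasp_force: 30.0
```

```bash
python3 - <<'E'
from h import *
feel(); aim(.024)
E
```

```text
t 29.25 p [0.5701 0.0658 0.0901] F [-3.9  2.3  4.8] w 0.0528 g 30.0
F cell [-1.3  1.5  6.3] T cell [ 0.24  0.22 -0.01] tool y az -117.4
shift cm [ 0.02  0.01 -0.19] turn [-0.024 -0.013  0.   ] h now 22.1 lat mm -0.1 0.2 q [ 0.052  0.511  2.16   4.174  0.128 -1.914]
```

{"api": "drive_tool", "payload": {
  "increments": [
    [0, 0, 0.05, 0, 0, 0.08, 0.4],
    [0, 0, 0, 0, 0, 0.08, 0.4],
    [0, 0, 0, 0, 0, 0.08, 0.4],
    [0, 0, 0, 0, 0, 0, 0.4]
  ]
}}

```text
clock: 29.65
tool_pos: [0.5708, 0.0657, 0.09]
tool_rot: [-2.594, 1.261, -0.775]
force: [-3.7, 2.3, 5.9]
gripper_width: 0.0529
grasp_force: 30.0
```

```bash
python3 - <<'E'
from h import *
feel(); aim(.024)
E
```

```text
t 29.65 p [0.5708 0.0657 0.09  ] F [-3.7  2.3  5.9] w 0.0529 g 30.0
F cell [-0.6  1.6  7.2] T cell [ 0.12  0.01 -0.03] tool y az -131.2
shift cm [-0.02  0.05 -0.23] turn [-0.027 -0.008  0.   ] h now 21.7 lat mm 0.5 0.3 q [ 0.052  0.512  2.159  4.169  0.129 -1.668]
```

{"api": "drive_tool", "payload": {
  "increments": [
    [0, 0, 0.05, 0, 0, 0.07, 0.4],
    [0, 0, 0.05, 0, 0, 0.07, 0.4],
    [0, 0, 0.05, 0, 0, 0.07, 0.4],
    [0, 0, 0.05, 0, 0, 0, 0.4]
  ]
}}

```text
clock: 30.05
tool_pos: [0.5719, 0.0643, 0.0886]
tool_rot: [-2.408, 1.505, -0.738]
force: [-7.3, -5.5, 15.9]
gripper_width: 0.0529
grasp_force: 30.0
```

```bash
python3 - <<'E'
from h import *
feel(); aim(.024)
E
```

```text
t 30.05 p [0.5719 0.0643 0.0886] F [-7.3 -5.5 15.9] w 0.0529 g 30.0
F cell [ 2.7 -6.8 16.8] T cell [-1.04 -0.16 -0.38] tool y az -143.3
shift cm [-0.13  0.01 -0.42] turn [-0.027 -0.005  0.   ] h now 19.8 lat mm 0.9 -1.0 q [ 0.05   0.516  2.159  4.147  0.133 -1.436]
```

{"api": "drive_tool", "payload": {
  "increments": [
    [0, 0, 0, 0, 0, 0.06, 0.4],
    [0, 0, 0, 0, 0, 0.06, 0.4],
    [0, 0, 0, 0, 0, 0, 0.4]
  ]
}}

```text
clock: 30.35
tool_pos: [0.5735, 0.0651, 0.0897]
tool_rot: [-2.294, 1.627, -0.715]
force: [2.9, 0.7, 14.4]
gripper_width: 0.0526
grasp_force: 30.0
```

```bash
python3 - <<'E'
from h import *
feel(); aim(.014); plan(.014,4.2)
E
```

```text
t 30.35 p [0.5735 0.0651 0.0897] F [ 2.9  0.7 14.4] w 0.0526 g 30.0
F cell [ 9.5  1.3 11.1] T cell [ 0.54 -1.48 -0.09] tool y az -150.0
shift cm [-0.13  0.26  0.59] turn [-0.031 -0.001  0.   ] h now 20.0 lat mm 2.8 0.1 q [ 0.051  0.515  2.156  4.146  0.132 -1.317]
plan shift cm [-0.13  0.27  0.59] turn [-0.014 -0.003  0.052] q [0.051 0.528 2.15  4.2   0.129] tilt 0.017 miss mm [-0.01 -0.   -0.01]
```

```bash
python3 - <<'E'
from h import *
W=snapshot("wrist")
def ears(img):
    hsv=cv2.cvtColor(img,cv2.COLOR_RGB2HSV); m=cv2.inRange(hsv,np.array((3,150,90)),np.array((20,255,255))); n,l,s,c=cv2.connectedComponentsWithStats(m)
    return [(int(s[i,4]),c[i].round(1).tolist(),s[i,:4].tolist()) for i in range(1,n) if s[i,4]>40]
old=np.zeros((480,640,3),np.uint8); old[150:390,160:480]=cv2.imread("pics/w7.png")[::2,::2,::-1]
print("w7",[e for e in ears(old)]); print("now",[e for e in ears(W["color"]) if 200<e[1][0]<440 and 180<e[1][1]<400])
E
```

```text
w7 [(704, [317.3, 259.8], [300, 250, 36, 21]), (535, [267.4, 307.3], [260, 287, 15, 41]), (597, [367.2, 306.5], [360, 286, 16, 42]), (554, [439.9, 357.4], [426, 324, 23, 66]), (80, [191.6, 342.6], [188, 332, 9, 25]), (71, [189.8, 378.6], [187, 367, 8, 23])]
now [(821, [316.9, 264.1], [299, 252, 37, 24]), (605, [367.1, 308.0], [360, 287, 16, 43]), (581, [267.4, 309.0], [260, 288, 16, 43]), (624, [439.9, 358.2], [427, 325, 22, 66]), (87, [317.7, 337.0], [303, 336, 30, 3])]
```

{"api": "drive_tool", "payload": {
  "increments": [
    [-0.05, 0.1, -0.3, 0, 0, -0.06, 0.4],
    [-0.05, 0.1, -0.3, 0, 0, -0.1, 0.4],
    [0, 0, 0, 0, 0, -0.06, 0.4],
    [0, 0, 0, 0, 0, 0, 0.4]
  ]
}}

```text
clock: 30.8
tool_pos: [0.5673, 0.0659, 0.0924]
tool_rot: [-2.502, 1.386, -0.757]
force: [3.1, 1.3, 4.0]
gripper_width: 0.0528
grasp_force: 30.0
```

```bash
python3 - <<'E'
from h import *
feel(); aim(.024); plan(.024,4.2); plan(.018,4.2)
E
```

```text
t 30.8 p [0.5673 0.0659 0.0924] F [3.1 1.3 4. ] w 0.0528 g 30.0
F cell [4.5 1.8 2.1] T cell [ 0.54 -0.64 -0.04] tool y az -137.3
shift cm [ 0.07 -0.11  0.15] turn [-0.027 -0.006 -0.   ] h now 25.5 lat mm -1.3 -0.2 q [ 0.053  0.505  2.166  4.176  0.13  -1.567]
plan shift cm [ 0.07 -0.11  0.15] turn [-0.001 -0.003  0.026] q [0.051 0.507 2.161 4.2   0.125] tilt 0.026 miss mm [-0.01 -0.01 -0.02]
plan shift cm [ 0.07 -0.09  0.75] turn [-0.007 -0.004  0.026] q [0.051 0.52  2.154 4.2   0.127] tilt 0.021 miss mm [-0.01 -0.01 -0.01]
```

{"api": "drive_tool", "payload": {
  "increments": [
    [0.05, -0.08, 0, 0, 0, 0.01, 0.4],
    [0.05, -0.06, 0.1, -0.002, -0.002, 0.01, 0.4],
    [0, 0, 0.15, -0.002, 0, 0, 0.4],
    [0, 0, 0.15, -0.002, 0, 0, 0.4],
    [0, 0, 0, 0, 0, 0, 0.4]
  ]
}}

```text
clock: 31.3
tool_pos: [0.57, 0.0658, 0.0894]
tool_rot: [-2.488, 1.416, -0.744]
force: [-1.5, 2.2, 6.7]
gripper_width: 0.0529
grasp_force: 30.0
```

```bash
python3 - <<'E'
from h import *
feel(); plan(.018,4.2); plan(.014,4.2)
E
```

```text
t 31.3 p [0.57   0.0658 0.0894] F [-1.5  2.2  6.7] w 0.0529 g 30.0
F cell [1.7 1.8 6.7] T cell [ 0.3  -0.23 -0.04] tool y az -138.6
plan shift cm [ 0.05 -0.02  0.36] turn [ 0.   -0.   -0.04] q [0.051 0.52  2.154 4.2   0.127] tilt 0.021 miss mm [-0.01 -0.01 -0.01]
plan shift cm [ 0.05 -0.01  0.76] turn [-0.003 -0.    -0.04 ] q [0.051 0.528 2.15  4.2   0.129] tilt 0.017 miss mm [-0.01 -0.   -0.01]
```

{"api": "drive_tool", "payload": {
  "increments": [
    [0.02, -0.02, 0.15, 0, 0, 0, 0.4],
    [0.02, 0, 0.15, 0, 0, 0, 0.4],
    [0, 0, 0, 0, 0, 0, 0.4]
  ]
}}

```text
clock: 31.6
tool_pos: [0.5723, 0.0641, 0.0874]
tool_rot: [-2.487, 1.419, -0.748]
force: [0.8, -7.3, 6.6]
gripper_width: 0.0529
grasp_force: 30.0
```

```bash
python3 - <<'E'
from h import *
feel(); aim(.014)
E
```

```text
t 31.6 p [0.5723 0.0641 0.0874] F [ 0.8 -7.3  6.6] w 0.0529 g 30.0
F cell [ 5.1 -7.   4.6] T cell [-1.13 -0.38 -0.09] tool y az -138.7
shift cm [-0.13 -0.01  0.46] turn [-0.02  -0.005 -0.   ] h now 18.6 lat mm 0.7 -1.1 q [ 0.051  0.518  2.155  4.211  0.13  -1.58 ]
```

The ring is dropping in: axial force fell to 4.6 N at h = 18.6 mm. The side force lies along the pin line, so I yield that way and carry on down.

{"api": "drive_tool", "payload": {
  "increments": [
    [0.07, 0, 0, 0, 0, 0, 0.4],
    [0.05, 0, 0.15, 0, 0, 0, 0.4],
    [0, 0, 0.15, 0, 0, 0, 0.4],
    [0, 0, 0, 0, 0, 0, 0.4]
  ]
}}

```text
clock: 32.0
tool_pos: [0.5738, 0.0631, 0.0855]
tool_rot: [-2.486, 1.418, -0.747]
force: [-6.9, -5.5, 16.8]
gripper_width: 0.0528
grasp_force: 30.0
```

```bash
python3 - <<'E'
from h import *
feel(); aim(.014)
E
```

```text
t 32.0 p [0.5738 0.0631 0.0855] F [-6.9 -5.5 16.8] w 0.0528 g 30.0
F cell [ 3.4 -6.7 17.4] T cell [-0.93 -0.06 -0.06] tool y az -138.7
shift cm [-0.21 -0.02  0.21] turn [-0.021 -0.004 -0.   ] h now 16.1 lat mm 1.2 -1.8 q [ 0.048  0.523  2.153  4.181  0.129 -1.553]
```

{"api": "drive_tool", "payload": {
  "increments": [
    [0.1, 0, -0.1, 0, 0, 0, 0.4],
    [0.05, 0, 0, 0, 0, 0, 0.4],
    [0, 0, 0, 0, 0, 0, 0.4]
  ]
}}

```text
clock: 32.3
tool_pos: [0.5736, 0.0628, 0.0861]
tool_rot: [-2.488, 1.417, -0.743]
force: [-4.1, -0.2, 8.3]
gripper_width: 0.0526
grasp_force: 30.0
```

```bash
python3 - <<'E'
from h import *
feel(); aim(.014)
W=snapshot("wrist"); hsv=cv2.cvtColor(W["color"],cv2.COLOR_RGB2HSV); m=cv2.inRange(hsv,np.array((3,150,90)),np.array((20,255,255))); n,l,s,c=cv2.connectedComponentsWithStats(m)
print([(int(s[i,4]),c[i].round(1).tolist(),s[i,:4].tolist()) for i in range(1,n) if s[i,4]>40 and 200<c[i][0]<400])
E
```

```text
t 32.3 p [0.5736 0.0628 0.0861] F [-4.1 -0.2  8.3] w 0.0526 g 30.0
F cell [ 0.7 -1.   9.2] T cell [ 0.15  0.29 -0.14] tool y az -138.6
shift cm [-0.25 -0.03  0.27] turn [-0.02  -0.001  0.   ] h now 16.7 lat mm 1.4 -2.1 q [ 0.046  0.521  2.152  4.199  0.124 -1.573]
[(748, [317.5, 261.1], [300, 250, 37, 23]), (572, [266.8, 307.8], [259, 287, 16, 42]), (618, [367.7, 307.7], [360, 287, 17, 43])]
```

{"api": "drive_tool", "payload": {
  "increments": [
    [0, 0.015, 0, 0, 0, 0.08, 0.4],
    [0, 0.015, 0, 0, 0, 0.08, 0.4],
    [0, 0, 0, 0, 0, 0, 0.4]
  ]
}}

```text
clock: 32.65
tool_pos: [0.5739, 0.0628, 0.0861]
tool_rot: [-2.338, 1.593, -0.711]
force: [0.1, 2.2, 5.9]
gripper_width: 0.0527
grasp_force: 30.0
```

```bash
python3 - <<'E'
from h import *
feel(); aim(.014)
E
```

```text
t 32.65 p [0.5739 0.0628 0.0861] F [0.1 2.2 5.9] w 0.0527 g 30.0
F cell [2.7 2.2 5.3] T cell [ 0.85 -0.15 -0.18] tool y az -147.8
shift cm [-0.25  0.03  0.25] turn [-0.021  0.002  0.   ] h now 16.5 lat mm 1.6 -2.0 q [ 0.046  0.522  2.152  4.192  0.124 -1.406]
```

{"api": "drive_tool", "payload": {
  "increments": [
    [0, 0.015, 0.02, 0, 0, 0.08, 0.4],
    [0, 0.015, 0.02, 0, 0, 0.08, 0.4],
    [0, 0.015, 0.02, 0, 0, 0.08, 0.4],
    [0, 0, 0, 0, 0, 0, 0.4]
  ]
}}

```text
clock: 33.05
tool_pos: [0.5739, 0.0623, 0.0853]
tool_rot: [-2.098, 1.831, -0.657]
force: [0.8, -0.7, 4.5]
gripper_width: 0.0529
grasp_force: 30.0
```

```bash
python3 - <<'E'
from h import *
feel(); aim(.014)
E
```

```text
t 33.05 p [0.5739 0.0623 0.0853] F [ 0.8 -0.7  4.5] w 0.0529 g 30.0
F cell [ 3.1 -0.5  3.5] T cell [ 0.37 -0.23 -0.18] tool y az -161.5
shift cm [-0.28  0.05  0.18] turn [-0.02   0.006  0.   ] h now 15.8 lat mm 1.3 -2.5 q [ 0.045  0.523  2.152  4.177  0.126 -1.152]
```

{"api": "drive_tool", "payload": {
  "increments": [
    [0, 0.015, 0.03, 0, 0, 0.08, 0.4],
    [0, 0, -0.25, 0, 0, 0, 0.4],
    [0, 0, -0.25, 0, 0, 0, 0.4],
    [0, 0, 0, 0, 0, 0, 0.4]
  ]
}}

```text
clock: 33.45
tool_pos: [0.5719, 0.0621, 0.0881]
tool_rot: [-2.018, 1.902, -0.638]
force: [14.7, -3.5, -19.7]
gripper_width: 0.0526
grasp_force: 30.0
```

```bash
python3 - <<'E'
from h import *
feel(); aim(.014)
E
```

```text
t 33.45 p [0.5719 0.0621 0.0881] F [ 14.7  -3.5 -19.7] w 0.0526 g 30.0
F cell [  3.2  -0.6 -24.6] T cell [-0.12 -0.42 -0.13] tool y az -165.9
shift cm [-0.32  0.03  0.52] turn [-0.017  0.007  0.   ] h now 19.1 lat mm 1.0 -3.1 q [ 0.045  0.516  2.154  4.231  0.124 -1.13 ]
```

The ring is captive: pulling up meets 25 N. So the thread is found. I set it back down and screw clockwise.

{"api": "drive_tool", "payload": {
  "increments": [
    [0, 0, 0.2, 0, 0, 0, 0.4],
    [0, 0, 0.15, 0, 0, 0, 0.4],
    [0, 0.02, 0, 0, 0, 0.1, 0.4],
    [0, 0.02, 0, 0, 0, 0.1, 0.4],
    [0, 0, 0, 0, 0, 0, 0.4]
  ]
}}

```text
clock: 33.95
tool_pos: [0.5727, 0.0625, 0.0861]
tool_rot: [-1.792, 2.07, -0.584]
force: [1.6, -1.9, 0.0]
gripper_width: 0.0526
grasp_force: 30.0
```

```bash
python3 - <<'E'
from h import *
feel(); aim(.014)
E
```

```text
t 33.95 p [0.5727 0.0625 0.0861] F [ 1.6 -1.9  0. ] w 0.0526 g 30.0
F cell [ 1.7 -1.6 -0.9] T cell [-0.1  -0.11 -0.09] tool y az -177.5
shift cm [-0.26  0.06  0.31] turn [-0.017  0.011  0.   ] h now 17.1 lat mm 0.7 -2.6 q [ 0.045  0.521  2.155  4.18   0.126 -0.876]
```

{"api": "drive_tool", "payload": {
  "increments": [
    [0, 0.02, 0.02, 0, 0, 0.1, 0.4],
    [0, 0.02, 0.02, 0, 0, 0.1, 0.4],
    [0, 0.02, 0.02, 0, 0, 0.1, 0.4],
    [0, 0.02, 0.02, 0, 0, 0.1, 0.4],
    [0, 0, 0, 0, 0, 0, 0.4]
  ]
}}

```text
clock: 34.45
tool_pos: [0.5727, 0.0626, 0.0848]
tool_rot: [-1.319, 2.337, -0.468]
force: [6.8, -1.4, -4.5]
gripper_width: 0.0525
grasp_force: 30.0
```

```bash
python3 - <<'E'
from h import *
feel(); aim(.014)
E
```

```text
t 34.45 p [0.5727 0.0626 0.0848] F [ 6.8 -1.4 -4.5] w 0.0525 g 30.0
F cell [ 3.8 -0.1 -7.4] T cell [ 0.17 -0.34 -0.21] tool y az 159.6
shift cm [-0.22  0.09  0.2 ] turn [-0.011  0.017 -0.   ] h now 16.0 lat mm 0.0 -2.4 q [ 0.046  0.523  2.155  4.159  0.128 -0.455]
```

{"api": "drive_tool", "payload": {
  "increments": [
    [0, 0.02, 0.07, 0, 0, 0.1, 0.4],
    [0, 0.02, 0.06, 0, 0, 0.1, 0.4],
    [0, 0.02, 0.04, 0, 0, 0.1, 0.4],
    [0, 0, 0, 0, 0, 0, 0.4]
  ]
}}

```text
clock: 34.85
tool_pos: [0.5729, 0.0632, 0.0835]
tool_rot: [-0.945, 2.477, -0.371]
force: [2.3, 3.5, 5.0]
gripper_width: 0.0525
grasp_force: 30.0
```

```bash
python3 - <<'E'
from h import *
feel(); aim(.014)
E
```

```text
t 34.85 p [0.5729 0.0632 0.0835] F [2.3 3.5 5. ] w 0.0525 g 30.0
F cell [3.9 3.8 3.5] T cell [ 0.73 -0.1  -0.28] tool y az 142.5
shift cm [-0.18  0.07  0.08] turn [-0.005  0.02  -0.   ] h now 14.8 lat mm -0.6 -1.8 q [ 0.046  0.526  2.156  4.135  0.129 -0.13 ]
```

{"api": "drive_tool", "payload": {
  "increments": [
    [0, 0.02, 0.04, 0, 0, 0.1, 0.4],
    [0, 0.02, 0.04, 0, 0, 0.1, 0.4],
    [0, 0.01, 0.03, 0, 0, 0.06, 0.4],
    [0, 0, 0, 0, 0, 0, 0.4]
  ]
}}

```text
clock: 35.25
tool_pos: [0.5735, 0.064, 0.0828]
tool_rot: [-0.614, 2.556, -0.283]
force: [0.2, 6.3, 8.4]
gripper_width: 0.0526
grasp_force: 30.0
```

```bash
python3 - <<'E'
from h import *
feel(); aim(.014)
W=snapshot("wrist"); hsv=cv2.cvtColor(W["color"],cv2.COLOR_RGB2HSV); m=cv2.inRange(hsv,np.array((3,150,90)),np.array((20,255,255))); n,l,s,c=cv2.connectedComponentsWithStats(m)
print([(int(s[i,4]),c[i].round(1).tolist(),s[i,:4].tolist()) for i in range(1,n) if s[i,4]>40 and 200<c[i][0]<400])
E
```

```text
t 35.25 p [0.5735 0.064  0.0828] F [0.2 6.3 8.4] w 0.0526 g 30.0
F cell [3.4 6.2 7.8] T cell [ 1.39 -0.17 -0.19] tool y az 127.7
shift cm [-0.1   0.04  0.  ] turn [0.    0.022 0.   ] h now 14.0 lat mm -0.6 -1.0 q [0.048 0.528 2.155 4.12  0.13  0.142]
[(700, [317.3, 258.8], [300, 249, 36, 21]), (602, [267.4, 306.6], [259, 286, 17, 42]), (606, [367.5, 306.0], [360, 286, 17, 41]), (367, [391.7, 402.7], [383, 388, 20, 26])]
```

{"api": "drive_tool", "payload": {
  "increments": [
    [-0.05, 0.01, 0.03, 0, 0, 0.08, 0.4],
    [-0.02, 0.01, 0.03, 0, 0, 0.08, 0.4],
    [0, 0, 0, 0, 0, 0, 0.4]
  ]
}}

```text
clock: 35.6
tool_pos: [0.5737, 0.0642, 0.0824]
tool_rot: [-0.405, 2.588, -0.228]
force: [-2.8, 5.1, 9.9]
gripper_width: 0.0529
grasp_force: 30.0
```

```bash
python3 - <<'E'
from h import *
feel(); aim(.014)
E
```

```text
t 35.6 p [0.5737 0.0642 0.0824] F [-2.8  5.1  9.9] w 0.0529 g 30.0
F cell [ 1.8  4.5 10.4] T cell [ 1.01  0.15 -0.32] tool y az 118.5
shift cm [-0.09  0.03 -0.05] turn [ 0.004  0.021 -0.   ] h now 13.5 lat mm -0.6 -0.6 q [0.048 0.529 2.154 4.127 0.13  0.297]
```

{"api": "drive_tool", "payload": {
  "increments": [
    [-0.02, 0, 0.02, 0, 0, 0.06, 0.4],
    [-0.02, 0, 0, 0, 0, 0.06, 0.4],
    [0, 0, 0, 0, 0, 0, 0.4]
  ]
}}

```text
clock: 35.9
tool_pos: [0.574, 0.0644, 0.0823]
tool_rot: [-0.251, 2.601, -0.186]
force: [-4.4, 3.7, 10.7]
gripper_width: 0.0528
grasp_force: 30.0
```

```bash
python3 - <<'E'
from h import *
feel(); aim(.014)
W=snapshot("wrist"); hsv=cv2.cvtColor(W["color"],cv2.COLOR_RGB2HSV); m=cv2.inRange(hsv,np.array((3,150,90)),np.array((20,255,255))); n,l,s,c=cv2.connectedComponentsWithStats(m)
print([(int(s[i,4]),c[i].round(1).tolist(),s[i,:4].tolist()) for i in range(1,n) if s[i,4]>40 and 200<c[i][0]<400])
E
```

```text
t 35.9 p [0.574  0.0644 0.0823] F [-4.4  3.7 10.7] w 0.0528 g 30.0
F cell [ 1.   2.8 11.8] T cell [ 0.96  0.18 -0.08] tool y az 111.7
shift cm [-0.06  0.03 -0.06] turn [0.007 0.02  0.   ] h now 13.3 lat mm -0.5 -0.5 q [0.049 0.53  2.153 4.132 0.13  0.411]
[(716, [316.4, 259.2], [298, 249, 37, 21]), (601, [367.7, 305.6], [360, 285, 17, 42]), (602, [267.5, 307.5], [259, 287, 17, 42])]
```

{"api": "drive_tool", "payload": {
  "increments": [
    [0, 0, -0.1, 0, 0, 0, 0.4],
    [0, 0, 0, 0, 0, 0, 0.4]
  ]
}}

```text
clock: 36.15
tool_pos: [0.5739, 0.0643, 0.0825]
tool_rot: [-0.252, 2.602, -0.186]
force: [4.5, 3.9, -2.0]
gripper_width: 0.053
grasp_force: 30.0
```

```bash
python3 - <<'E'
from h import *
feel(); aim(.014)
E
```

```text
t 36.15 p [0.5739 0.0643 0.0825] F [ 4.5  3.9 -2. ] w 0.053 g 30.0
F cell [ 2.2  4.7 -3.5] T cell [ 1.13  0.   -0.  ] tool y az 111.7
shift cm [-0.06  0.03 -0.04] turn [ 0.007  0.019 -0.   ] h now 13.5 lat mm -0.5 -0.5 q [0.049 0.529 2.153 4.143 0.129 0.399]
```

{"api": "drive_tool", "payload": {
  "increments": [
    [0, 0, -0.1, 0, 0, 0, 0.4],
    [0, 0, 0, 0, 0, 0, 0.4]
  ]
}}

```text
clock: 36.35
tool_pos: [0.5737, 0.0643, 0.0828]
tool_rot: [-0.251, 2.603, -0.186]
force: [11.1, 3.5, -12.0]
gripper_width: 0.0526
grasp_force: 30.0
```

```bash
python3 - <<'E'
from h import *
feel(); aim(.014)
E
```

```text
t 36.35 p [0.5737 0.0643 0.0828] F [ 11.1   3.5 -12. ] w 0.0526 g 30.0
F cell [  2.9   5.5 -15.5] T cell [ 1.2  -0.19  0.03] tool y az 111.7
shift cm [-0.06  0.04 -0.01] turn [0.007 0.019 0.   ] h now 13.9 lat mm -0.4 -0.6 q [0.049 0.528 2.153 4.154 0.128 0.388]
```

Turned about 1.91 rad with no axial play left: the force goes from +12 N to -15 N within 0.6 mm. The ring is snug, so I relax the tool and let go.

{"api": "drive_tool", "payload": {
  "increments": [
    [-0.03, 0, 0.1, 0, 0, 0, 0.4],
    [0, 0, 0, 0, 0, 0, 0.4],
    [0, 0, 0, 0, 0, 0, 0.1],
    [0, 0, 0, 0, 0, 0, -0.6],
    [0, 0, 0, 0, 0, 0, -0.6]
  ]
}}

```text
clock: 36.85
tool_pos: [0.5739, 0.0635, 0.0828]
tool_rot: [-0.245, 2.602, -0.187]
force: [1.4, -0.1, -0.6]
gripper_width: 0.0635
grasp_force: 0.0
```

{"api": "drive_tool", "payload": {
  "increments": [
    [0, 0, -0.5, 0, 0, 0, -0.6],
    [0, 0, -1, 0, 0, 0, -0.6],
    [0, 0, -1.5, 0, 0, 0, -0.6],
    [0, 0, -1.5, 0, 0, 0, -0.6],
    [0, 0, 0, 0, 0, 0, -0.6]
  ]
}}

```text
clock: 37.35
tool_pos: [0.5461, 0.0643, 0.114]
tool_rot: [-0.243, 2.587, -0.179]
force: [0.1, 0.6, -0.6]
gripper_width: 0.076
grasp_force: 0.0
```

```bash
python3 - <<'E'
from h import *
feel(); aim(.06); rim,ax,cx,cy,_=cell(); A,B,W=snapshot("scene"),snapshot("side"),snapshot("wrist")
for n,s in (("A",A),("B",B),("W",W)):
    box=(240,235,305,300) if n=="A" else (255,190,315,250) if n=="B" else (200,150,440,400)
    bl,m=blobs(s,(3,150,90),(20,255,255),box,8); L=[]
    for a,c,b in bl:
        e,d=ray(s,*c); pl=rim+.019*ax; t=((pl-e)@ax)/(d@ax); q=e+t*d-rim; L.append((int(a),c.tolist(),"r",round(np.hypot(q@cx,q@cy)*1e3,1),"az",round(np.degrees(np.arctan2(q@cy,q@cx)),1)))
    print(n,*L,sep="\n ")
E
```

```text
t 37.35 p [0.5461 0.0643 0.114 ] F [ 0.1  0.6 -0.6] w 0.076 g 0.0
F cell [-0.3  0.7 -0.5] T cell [ 0.14  0.18 -0.09] tool y az 111.3
shift cm [-1.    0.25 -0.52] turn [0.008 0.035 0.   ] h now 54.5 lat mm -8.3 -5.8 q [0.049 0.441 2.204 4.276 0.115 0.272]
A
 (27, [263.4, 257.0], 'r', np.float64(26.0), 'az', np.float64(26.9))
 (38, [268.2, 270.6], 'r', np.float64(25.3), 'az', np.float64(107.9))
B
 (117, [288.8, 202.8], 'r', np.float64(48.6), 'az', np.float64(19.1))
 (37, [268.6, 207.2], 'r', np.float64(64.9), 'az', np.float64(90.8))
 (16, [274.4, 215.3], 'r', np.float64(21.7), 'az', np.float64(115.2))
 (22, [286.6, 216.6], 'r', np.float64(23.7), 'az', np.float64(-66.1))
 (18, [276.5, 222.5], 'r', np.float64(24.0), 'az', np.float64(-155.5))
W
 (457, [319.2, 249.2], 'r', np.float64(22.7), 'az', np.float64(-159.2))
 (374, [361.5, 286.8], 'r', np.float64(24.6), 'az', np.float64(110.7))
 (353, [279.6, 289.3], 'r', np.float64(22.6), 'az', np.float64(-64.5))
 (470, [321.8, 323.6], 'r', np.float64(24.1), 'az', np.float64(25.6))
```

The ears read at azimuths -159°, 111°, -65° and 26°, with equal radii. So the ring is level and centred, and the net turn is about 1.9 rad. Nothing sprang back and the gripper is clear.

```bash
python3 -c "
from h import *
st(); print(job.sign_off())"
```

```text
t 37.5 p [0.5475 0.0643 0.1131] F [-0.7  0.   0.1] w 0.0761 g 0.0
the job is handed in; nothing more can be done
None
```

I handed the job in at 37.5 s with the gripper clear: the glass looked flat and home in its cell, and the ring is screwed about 1.9 rad clockwise and clamps it with no axial play left; the result of the judging was not shown.

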